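# Pack the underglaze sticks away in the clip-top crock

## Robot

A 6-joint arm with a two-finger parallel gripper is mounted at the origin on the work surface. World frame = base frame: x ahead of the robot, y to its left, z up, the work surface at z = 0. Lengths are in m, angles in rad, forces in N, time in s.
With the tool pointing down it reaches from about 0.15 to 0.775 m from the base axis. Payload 6.1 kg.
Tool frame: the origin (TCP) lies at the very end of the fingers, on their centre line; the grasp point (between the pads) lies 19 mm behind it (robot.pinch_z is the distance from the TCP to the grasp point, in m); z points along the fingers, x is the direction in which the jaws open and shut, and the axes are right-handed (so a half turn about z gives the same grasp; the last joint's range is limited). The gripper opens to 85 mm and grips with 20 to 120 N. Pads are 22 mm wide; open, the fingers measure 114 mm over their backs; the gripper's body (76 mm by 85 mm) begins 54 mm behind the grasp point. The pads swing forward as they close: fully open they stand 13 mm farther back than shut.
Start: joints at [1.265, 0.126, -0.04, 1.405, 0, 1.571], TCP at [0.158, 0.501, 0.231] pointing down, gripper open.
Joint ranges: [-2.72, 2.72], [-0.95, 1.95], [-1.27, 1.35], [-1.78, 2.02], [-1.46, 1.47], [-3.14, 3.14]. Speed limits (rad/s): [2.39, 2.39, 3.01, 3.14, 3.14, 3.14].

## Interface

Orientations are given as a unit quaternion [w, x, y, z].
In Python, from station import readout, eyes, robot gives the robot as it stands. The module is installed in compiled form; this text tells all that it offers.
- The arm moves only by the shell command python3 -m creep 'ROWS' [OPENING] [FORCE]. ROWS is JSON, a list of rows, each a list of 2 entries, a list of its own where there are three numbers: the shift along the tool's x, y, z in mm, then the turn, a rotation vector about the tool's x, y, z in degrees. In form: [[[tx, ty, tz], [rx, ry, rz]], ...]. A call has 1 to 8 rows; each row is the pose to reach, as a shift and turn from the pose measured when the call began, along the tool's axes at that moment; what a row does not reach only later rows make up. A row lasts 1/10 s, in which the tool goes at most 50 mm and 8.59 degrees, less where a joint would pass 70% of its speed; a pose out of reach is approached as far as the arm can. A call with a gripper value outside its range is refused whole. OPENING is the closure in counts, from 0 (fully open) to 255 (shut), set as the call begins (- or left out, the last holds). The fingers move at their own pace and stop on an object; FORCE is the grip in N (left out, the last holds). Time passes only in rows, so rows that repeat a pose let the fingers close. It gives the time, the measured TCP pose, the force and the opening at its end, in the units of the state.
- readout.read_state(): the state, without advancing time (a new reading comes with each control period).
- eyes.get_image(name): name is "scene" or "top" or "wrist"; returns a dict with "img" (384x512x3 uint8, red, green, blue), "K" (3x3 intrinsics, pixels), "extrinsics" (4x4, takes a point from camera to world coordinates). Camera axes: x right, y up, looking along -z (the intrinsics and any distortion apply to the point x, -y, -z); pixel columns grow to the right and rows downward; lengths in m; the calibration is good to about 2 mm. The wrist camera is an equidistant fisheye: a pixel r from the principal point sees the ray r / f radians off the axis. A picture is of the moment at which its call begins. There is no depth.
- robot.sign_off(): hands the job in, once; it reports no verdict.
The state is a dict: "time": time; "q": joint angles; "joint_vel": joint speeds; "joint_efforts": joint torques, N m; "eef_pos": TCP position; "tool_rot": TCP orientation; "contact_force": force on the tool from outside, world axes, zero at the start; "wrist_torque": the same for the moment, N m; "grip_width": finger opening in m.
Only numpy, scipy, OpenCV 4.12 (cv2) and the standard library are available. Lean on these libraries where they do the work, as an engineer would, in place of code of your own. Each camera call takes 0.05 s, during which the arm holds its last target.

## Task

Put the underglaze sticks away dry: squeeze the two orange side tabs of the stick box together to free its cover, lift the cover off and set it down upright on the shelf clear of the tray, then put every stick in the blue crock. When they are all in, shut the crock's lid and swing the wire bail up over the saddle on the lid, past centre, until it snaps into its groove and clamps the lid. Leave the other things on the shelf where they are.

Things in the scene. Friction and masses are not known exactly. Their poses are not given: they have to be found in the camera images.
- crock: Blue stoneware clip-top crock with a cream band, fixed to the shelf. Origin: centre of its underside; z up; +x points to the lid's hinge (back), -x to the front, y along the hinge and bail axes. Outer radius 68, rim 82 high, inner radius 60, inner floor at height 20 (thick base).
- lid (a joint): Hinge of the crock's domed lid (rad): 0 = shut, grows as the lid's front rises and swings back; starts open at 1.6 to 1.85 (limit 1.9). Stiff: the lid stays where it is left and takes about 3 N at its front edge to move.
- lid_hinge (a point): Middle of the lid's hinge, at the crock's x = +71, height 85. Lid shut: radius 67, rim's upper face at height 92, dome up to 102, and on it a saddle block to height 141, 50 along x, 36 along y, about the lid's centre. The saddle's top: ramp, crest at x = 0, groove behind it, stop.
- lid_edge (a point): Point on the upper side of the lid's front edge, 137 from the hinge axis; shut, it lies at the crock's x = -66, height 88.
- bail (a joint): Hinge of the wire bail (rad): 0 = upright (dead centre), positive = leaning to the front (open: starts at 1.08 to 1.30, limit 1.32; stays where left), negative = past centre. With the lid shut the bar meets the ramp at about 0.12, rises 4 mm extra (spring; 10 N of push) to the crest at 0, then snaps by itself into the groove at about -0.16 and stays. Wire slippery.
- bail_pivot (a point): Middle of the bail's hinge axis (along the crock's y), at the crock's x = 0, height 45; the wire arms turn on the crock's two sides at y = +-76.
- bail_bar (a point): Middle of the bail's crossbar: steel wire 6 thick, parallel to the crock's y and straight for 58 either side of this point, 88 from the bail's axis. The saddle is only 18 wide either side of the middle; beside it the bar swings 14 clear above the shut lid's rim and 25 clear of its dome.
- tray: White plastic tray of the stick box, 232 x 96, screwed to the shelf. Origin: centre of its underside; long side along its x. Floor at height 6, low rim to height 12 round the edge (4 thick). In the middle, at y = +-29, stand two catch loops 34 long (along x), to height 22.
- cover: Loose grey-green cover, 220 (x) x 84 (y) x 46 high, 0.2 kg, at first snapped on the tray over the sticks. Origin: centre of its underside, z up. In its middle, in two side recesses 48 long, sit the orange tabs: pads 24 long (x), outer faces at y = +-33 (66 apart), 20 to 46 above the underside. Squeezed home (56 apart) they free the cover to be lifted by them; unsqueezed, hooks hold it.
- tab_l (a joint): Travel of the tab on the cover's +y side (m): 0 = out, 0.005 = pressed home (spring, about 10 N)
- tab_r (a joint): Travel of the tab on the cover's -y side (m): 0 = out, 0.005 = pressed home (spring, about 10 N)
- stick1_mid (a point): Middle of the blue underglaze stick with a white paper band, a square bar 24 x 72 x 24, 60 g; its long side is this frame's y. Sticks lie side by side across the tray (this one about x = -90 of the tray), under the cover at first; 3 or 4 of the 4 sticks are present.
- stick2_mid (a point): Middle of the red-brown underglaze stick with a white paper band, a square bar 24 x 72 x 24, 60 g; its long side is this frame's y. Sticks lie side by side across the tray (this one about x = -42 of the tray), under the cover at first; 3 or 4 of the 4 sticks are present.
- stick3_mid (a point): Middle of the green underglaze stick with a white paper band, a square bar 24 x 72 x 24, 60 g; its long side is this frame's y. Sticks lie side by side across the tray (this one about x = 42 of the tray), under the cover at first; 3 or 4 of the 4 sticks are present.
- stick4_mid (a point): Middle of the yellow underglaze stick with a white paper band, a square bar 24 x 72 x 24, 60 g; its long side is this frame's y. Sticks lie side by side across the tray (this one about x = 90 of the tray), under the cover at first; 3 or 4 of the 4 sticks are present.
- vase: raw terracotta bud vase, 145 tall, 74 across; bystander. Origin: centre of its underside.
- cup: matte black stoneware cup, 85 tall, 80 across; bystander. Origin: centre of its underside.
- spoon_rest: white porcelain spoon rest, dish 104 across with a handle 85 long towards its -x, 14 high; bystander. Origin: centre of its underside.
- scoop: chipped white enamel measuring scoop, bowl 72 across and 55 high, flat handle towards its -x; bystander. Origin: centre of its underside.
- glaze_jar: green glaze jar with black cap, 95 tall, 76 across; bystander. Origin: centre of its underside.
- brush: glaze brush with dark wooden handle, 220 long, lying along its x; bystander. Origin: centre of its underside.
Not all that is in view belongs to the job. Leave any purple or red look-alike of the cover alone.

How it is judged:
By the outcome, as a careful person would: the job done as asked, in the order asked, and still so for the second after the job is handed in, with the robot touching nothing.
Of stick1, stick2, stick3, stick4 only 3 to 4 are there at a start; the rules pass over those that are not, and their reading is None.
At some moment in a run one of stick1, stick2, stick3, stick4, cover may be knocked a few centimetres aside while the robot is not near it.
Once in a run the grip may slacken for a moment while it holds something.
It also fails if it takes over 200 s, if anything falls off the work surface, if the arm or the gripper's body presses on something with over 40 N, if the wrist force passes 120 N, or if a joint passes its speed limit or range.

## Working session

There is one attempt and no reset: what is moved stays moved. The work goes in short steps, Python scripts to look and compute and a shell command to move; the robot and the scene stay as the last step left them, time stands still between calls to the robot, and variables do not carry over. Pictures are saved under pics/ and viewed, and the job is handed in when it is done.

```bash
mkdir -p pics; cat > h.py <<'E'
from station import readout, eyes, robot
import numpy as np, cv2
from scipy.spatial.transform import Rotation as R
def st(): return readout.read_state()
def snap(name,f,crop=None,scale=1):
    d=eyes.get_image(name); im=d["img"]
    if crop: x0,y0,x1,y1=crop; im=im[y0:y1,x0:x1]
    if scale!=1: im=cv2.resize(im,None,fx=scale,fy=scale,interpolation=cv2.INTER_CUBIC)
    cv2.imwrite("pics/"+f,im[:,:,::-1]); return d
E
python3 - <<'E'
from h import *
s=st()
for k,v in s.items(): print(k,np.round(v,4))
for n in("scene","top","wrist"):
    d=snap(n,n+"0.png",scale=1.5); print(n,d["K"],np.round(d["extrinsics"],4),[k for k in d])
E
```

```text
time 0.0
q [ 1.265   0.1264 -0.0406  1.4054  0.      1.5708]
joint_vel [ 0.001   0.0011  0.0005  0.001  -0.0017  0.0004]
joint_efforts [-1.10000e-03 -4.35912e+01  3.52926e+01  1.73000e-02  0.00000e+00
  0.00000e+00]
eef_pos [0.1579 0.5003 0.2305]
tool_rot [ 5.000e-04  8.066e-01  5.912e-01 -7.000e-04]
contact_force [ 0.073  -0.0538 -0.5407]
wrist_torque [-0.0502 -0.0263 -0.0049]
grip_width 0.0853
scene [[378.2329028    0.         251.99254912]
 [  0.         378.2329028  191.77644059]
 [  0.           0.           1.        ]] [[ 0.37   -0.7624  0.531   1.2328]
 [ 0.929   0.3018 -0.214  -0.2697]
 [ 0.0028  0.5725  0.8199  1.221 ]
 [ 0.      0.      0.      1.    ]] ['img', 'K', 'extrinsics']
top [[358.83898851   0.         258.78835508]
 [  0.         358.83898851 188.2012022 ]
 [  0.           0.           1.        ]] [[-0.0177  0.9834 -0.1804  0.3267]
 [-0.9998 -0.0155  0.0137  0.0314]
 [ 0.0106  0.1806  0.9835  1.062 ]
 [ 0.      0.      0.      1.    ]] ['img', 'K', 'extrinsics']
wrist [[297.31863964   0.         252.90527351]
 [  0.         297.31863964 190.18974707]
 [  0.           0.           1.        ]] [[ 0.301  -0.9174 -0.2605  0.0928]
 [ 0.9536  0.2891  0.0837  0.5206]
 [-0.0015 -0.2736  0.9618  0.3726]
 [ 0.      0.      0.      1.    ]] ['img', 'K', 'extrinsics']
```

View pics/scene0.png

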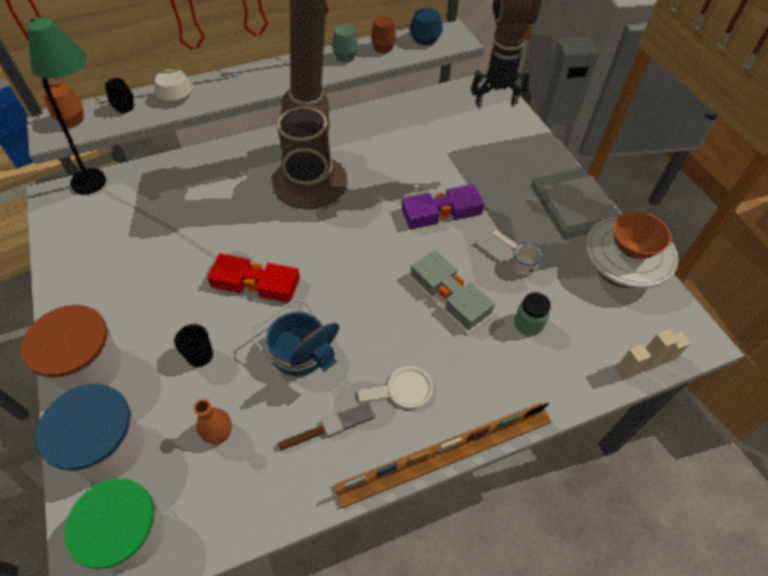

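View pics/top0.png

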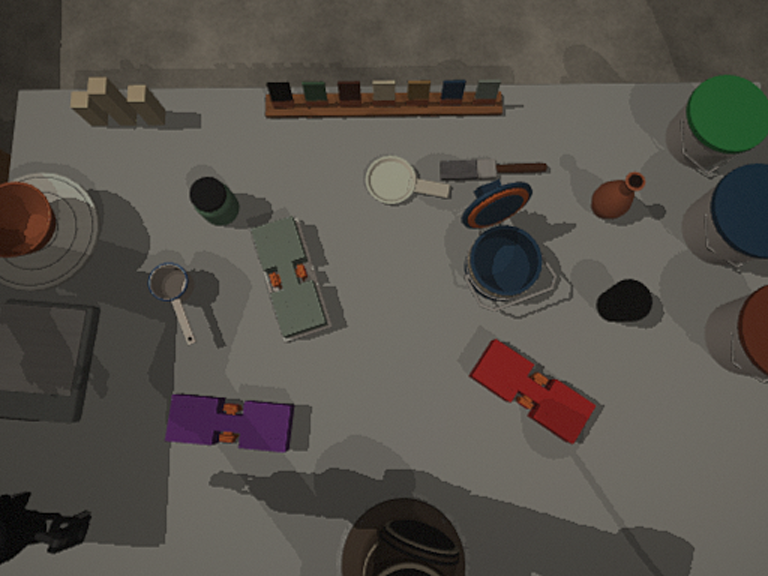

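View pics/wrist0.png

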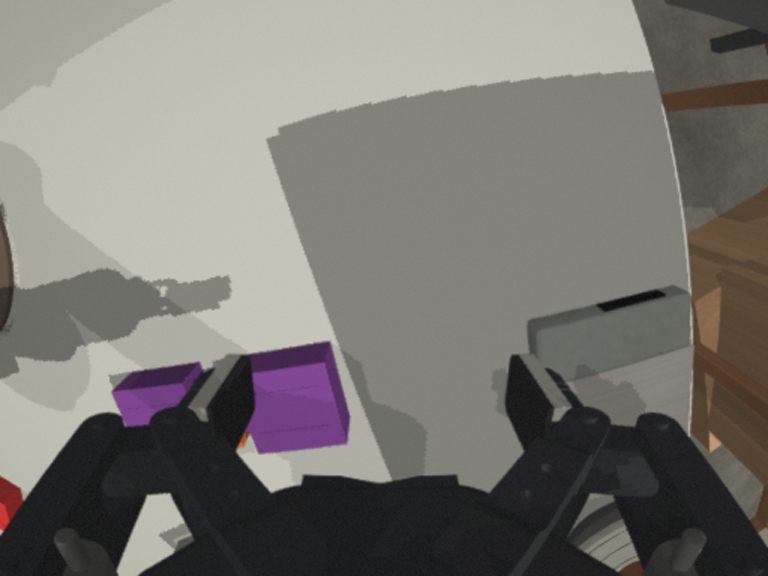

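The scene picture shows the green cover around (450,290), the crock at (300,345), and the red and purple decoys. In the top picture they are at (290,278) and (505,262). I'll zoom in.

```bash
python3 - <<'E'
from h import *
snap("top","t1.png",crop=(155,130,235,240),scale=5)
snap("top","t2.png",crop=(290,105,410,225),scale=5)
snap("scene","s1.png",crop=(260,160,345,225),scale=8)
snap("scene","s2.png",crop=(145,195,245,260),scale=7)
E
```

```text
(no output)
```

View pics/t1.png

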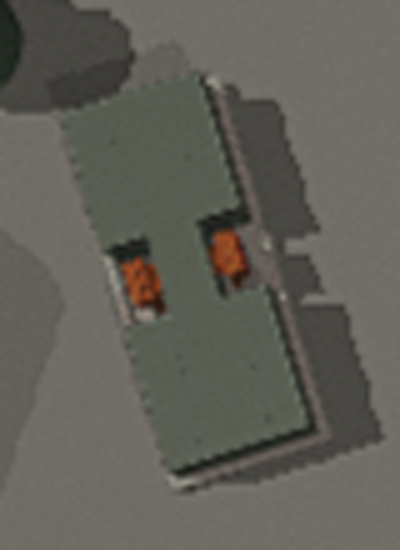

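View pics/t2.png

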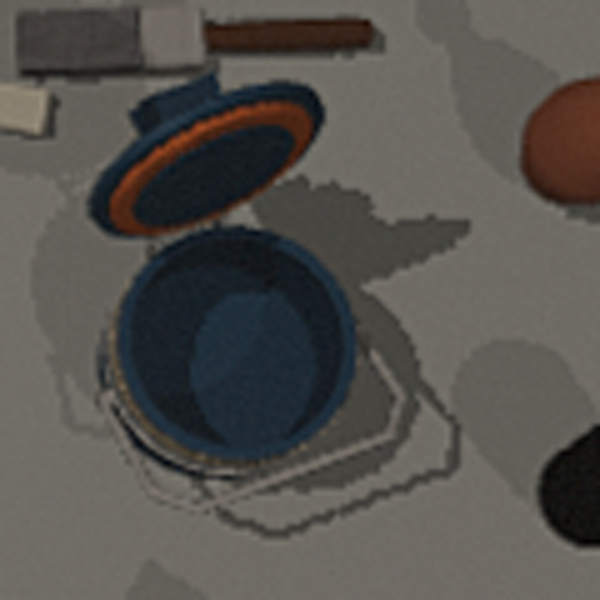

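View pics/s1.png

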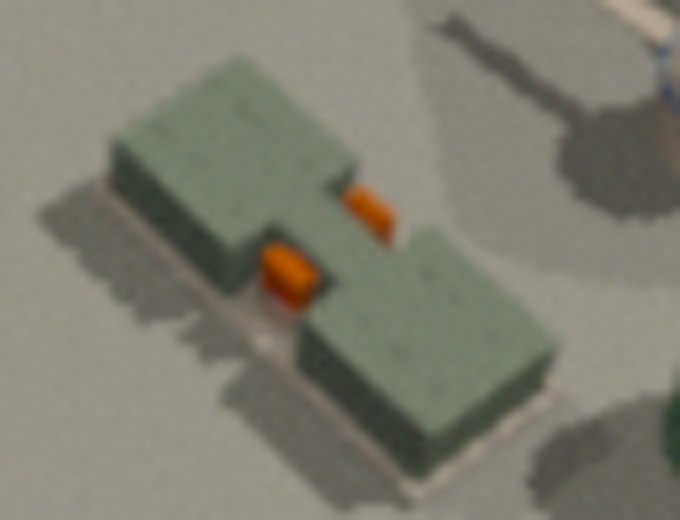

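View pics/s2.png

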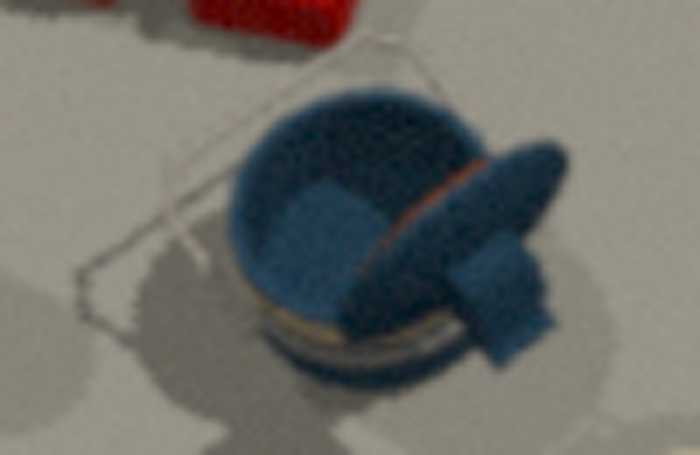

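```bash
cat >> h.py <<'E'
from scipy.optimize import least_squares
def ray(d,p,fish=False):
    K,T=d["K"],d["extrinsics"]; u=(p[0]-K[0,2])/K[0,0]; v=(p[1]-K[1,2])/K[1,1]
    if fish:
        r=np.hypot(u,v); s=np.sin(r)/r if r>1e-9 else 1; c=np.array([u*s,-v*s,-np.cos(r)])
    else: c=np.array([u,-v,-1.])
    w=T[:3,:3]@c; return T[:3,3],w/np.linalg.norm(w)
def tri(rs):
    A=np.zeros((3,3));b=np.zeros(3)
    for o,w in rs:
        P=np.eye(3)-np.outer(w,w);A+=P;b+=P@o
    X=np.linalg.solve(A,b); return X,max(np.linalg.norm((np.eye(3)-np.outer(w,w))@(X-o)) for o,w in rs)
def proj(d,X,fish=False):
    K,T=d["K"],d["extrinsics"]; c=(np.atleast_2d(X)-T[:3,3])@T[:3,:3]; x,y,z=c[:,0],-c[:,1],-c[:,2]
    if fish:
        r=np.hypot(x,y);t=np.arctan2(r,z);k=t/np.maximum(r,1e-12); u,v=x*k,y*k
    else: u,v=x/z,y/z
    return np.c_[u*K[0,0]+K[0,2],v*K[1,1]+K[1,2]]
def onz(d,p,z,fish=False):
    o,w=ray(d,p,fish); return o+w*(z-o[2])/w[2]
E
python3 - <<'E'
from h import *
t=eyes.get_image("top"); s=eyes.get_image("scene")
def P(c,sc,p): return np.array(p)/sc+np.array(c)-.0
T1=lambda p:P((155,130),5,p); S1=lambda p:P((260,160),8,p); T2=lambda p:P((290,105),5,p); S2=lambda p:P((145,195),7,p)
for n,a,b in [("A",(62,117),(553,345)),("B",(208,77),(430,438)),("C",(315,432),(112,145)),("D",(172,472),(237,58))]:
    X,e=tri([ray(t,T1(a)),ray(s,S1(b))]); print(n,X.round(4),round(e,4))
    
for n,a,b in [("bar1",(205,508),(375,38)),("bar2",(395,433),(170,165)),("end1",(110,395),(450,105)),("end2",(375,350),(205,265))]:
    X,e=tri([ray(t,T2(a)),ray(s,S2(b))]); print(n,X.round(4),round(e,4))
# crock rim in top, z=.082 outer
for p in [(118,345),(355,345),(237,227),(237,460)]: print(onz(t,T2(p),.082).round(4))
for p in [(232,215),(375,90)]: print(onz(s,S2(p),.082).round(4))
E
```

```text
A [0.6225 0.2851 0.0413] 0.0013
B [0.6468 0.2036 0.0428] 0.0056
C [0.436  0.1394 0.0366] 0.0043
D [0.4136 0.2183 0.0423] 0.0029
bar1 [ 0.4547 -0.1731  0.0801] 0.008
bar2 [ 0.493  -0.2862  0.0812] 0.0027
end1 [ 0.5144 -0.1368  0.081 ] 0.0062
end2 [ 0.5442 -0.2845  0.0632] 0.0023
[ 0.5445 -0.1365  0.082 ]
[ 0.5425 -0.2697  0.082 ]
[ 0.612  -0.2073  0.082 ]
[ 0.4783 -0.1996  0.082 ]
[ 0.5341 -0.2625  0.082 ]
[ 0.4901 -0.1754  0.082 ]
```

```bash
cat >> h.py <<'E'
def tool():
    s=st(); q=np.array(s["tool_rot"]); return np.array(s["eef_pos"]),R.from_quat(q[[1,2,3,0]])
def down(ang,tilt=(0,0,0)):
    # tool z down, x at world angle ang deg
    c,s_=np.cos(np.radians(ang)),np.sin(np.radians(ang))
    return R.from_matrix(np.array([[c,s_,0],[s_,-c,0],[0,0,-1.]]))*R.from_rotvec(np.radians(tilt))
def goto(p,Rt):
    p0,r0=tool(); sh=r0.inv().apply(np.array(p)-p0)*1000; rv=(r0.inv()*Rt).as_rotvec(degrees=True)
    print("shift",sh.round(1),"turn",rv.round(2),"| at",p0.round(4)); return sh,rv
E
python3 - <<'E'
from h import *
print(tool()[1].as_matrix().round(3))
d=eyes.get_image("wrist"); p,r=tool(); T=d["extrinsics"]
print("cam in tool",r.inv().apply(T[:3,3]-p), (r.inv().as_matrix()@T[:3,:3]).round(3))
goto([.53,.21,.26],down(107.3))
E
```

```text
[[ 0.301  0.954 -0.   ]
 [ 0.954 -0.301 -0.   ]
 [-0.     0.    -1.   ]]
cam in tool [-0.00045639 -0.0681838  -0.14198057] [[ 1.    -0.     0.   ]
 [-0.    -0.962 -0.274]
 [ 0.     0.274 -0.962]]
shift [-165.1  442.2  -28.7] turn [-0.000e+00  1.000e-02 -3.482e+01] | at [0.158  0.5006 0.2312]
```

```bash
python3 -m creep '[[[0,0,-29],[0,0,0]],[[-17,44,-29],[0,0,-4]],[[-34,88,-29],[0,0,-8]],[[-51,132,-29],[0,0,-12]],[[-68,176,-29],[0,0,-16]],[[-85,220,-29],[0,0,-20]],[[-102,264,-29],[0,0,-24]],[[-119,310,-29],[0,0,-28]]]' 0 && python3 - <<'E'
from h import *
goto([.53,.21,.26],down(107.3))
E
```

```text
time: 1.3
eef_pos: [0.419, 0.2924, 0.2606]
tool_rot: [0.0, 0.638, 0.77, 0.0]
contact_force: [0.8, 0.3, -0.7]
grip_width: 0.0855
shift [-101.5   93.9    0.6] turn [ 0.03 -0.02 -6.64] | at [0.419  0.2924 0.2606]
```

```bash
python3 -m creep '[[[-25,23,0],[0,0,-2]],[[-50,46,0],[0,0,-3.5]],[[-75,70,0],[0,0,-5]],[[-101,94,0],[0,0,-6.6]],[[-101,94,0],[0,0,-6.6]]]' && python3 - <<'E'
from h import *
import pickle
d=snap("wrist","w1.png",scale=1.5); pickle.dump(d,open("w1.pkl","wb")); goto([.53,.21,.26],down(107.3))
E
```

```text
time: 1.8
eef_pos: [0.5327, 0.2082, 0.2597]
tool_rot: [0.0, 0.594, 0.804, -0.0]
contact_force: [-0.4, 1.0, -1.0]
grip_width: 0.0852
shift [ 1.1 -1.  -0.1] turn [-0.02 -0.01 -0.22] | at [0.5312 0.2093 0.2599]
```

View pics/w1.png

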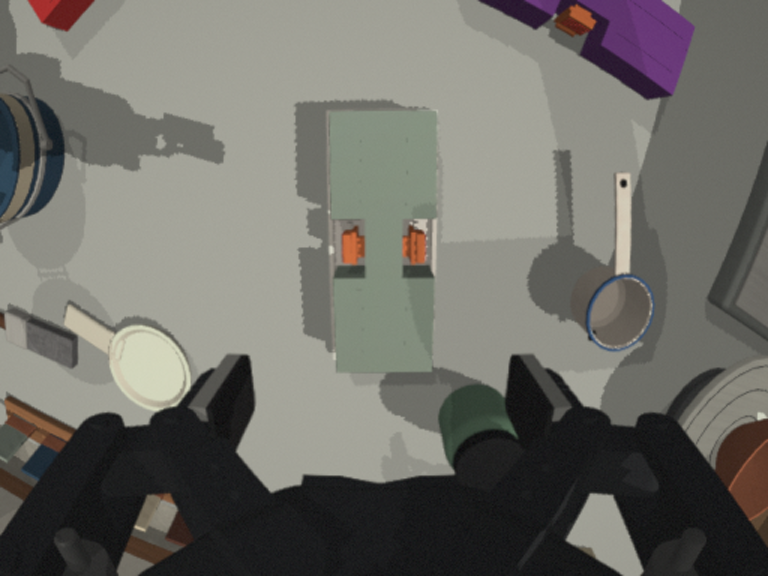

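```bash
python3 - <<'E'
from h import *
import pickle
d=pickle.load(open("w1.pkl","rb")); im=d["img"][60:260,205:305]; cv2.imwrite("pics/w1z.png",cv2.resize(im,None,fx=3,fy=3,interpolation=cv2.INTER_CUBIC)[:,:,::-1])
h=cv2.cvtColor(d["img"],cv2.COLOR_RGB2HSV); 
for y in (80,100,220,240): print(y,h[y,[218,225,250,280,288]].tolist())
o=((h[...,0]<15)&(h[...,1]>180)&(h[...,2]>60)).astype(np.uint8); o[:, :200]=0;o[:,320:]=0;o[:120]=0;o[230:]=0
n,l,s,c=cv2.connectedComponentsWithStats(o);print(s,c)
E
```

```text
80 [[19, 25, 141], [51, 30, 144], [53, 28, 145], [51, 30, 145], [52, 31, 146]]
100 [[18, 24, 141], [54, 28, 144], [53, 28, 145], [51, 28, 145], [51, 30, 146]]
220 [[30, 14, 110], [51, 29, 141], [49, 31, 141], [52, 30, 126], [47, 26, 139]]
240 [[30, 16, 163], [48, 28, 138], [49, 31, 141], [47, 29, 139], [37, 17, 132]]
[[     0      0    512    384 196606]
 [   235    154      1      1      1]
 [   274    154      1      1      1]] [[255.50001017 191.50038147]
 [235.         154.        ]
 [274.         154.        ]]
```

View pics/w1z.png

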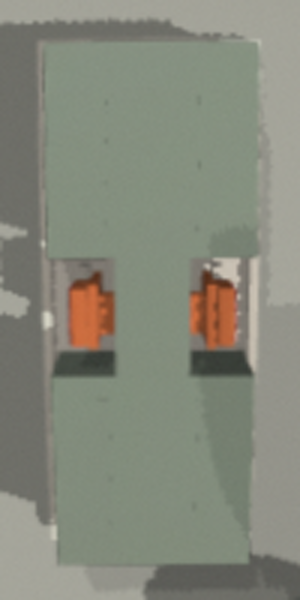

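```bash
cat > fit.py <<'E'
from h import *
import pickle
w=pickle.load(open("w1.pkl","rb")); t=eyes.get_image("top"); s=eyes.get_image("scene")
def P(c,sc,p): return (np.array(p)+.5)/sc-.5+np.array(c)
# corner order: local (+,+),(+,-),(-,-),(-,+): A,B,C,D
top=P((155,130),5,[(62,117),(208,77),(315,432),(172,472)])
sc=P((260,160),8,[(553,345),(430,438),(112,145),(237,58)])
# wrist: bottom = -? tool y ; image right = tool x = +y(107deg); image up = ?
wr=P((205,60),3,[(250,566),(58,565),(46,41),(258,39)])
loc=np.array([[.11,.042],[.11,-.042],[-.11,-.042],[-.11,.042]])
def model(v):
    c,n=np.cos(v[2]),np.sin(v[2]); xy=loc@np.array([[c,n],[-n,c]])+v[:2]; return np.c_[xy,np.full(4,v[3])]
def res(v,use):
    X=model(v); o=[]
    if 'w' in use:o.append(proj(w,X,True)-wr)
    if 't' in use:o.append(proj(t,X)-top)
    if 's' in use:o.append(proj(s,X)-sc)
    return np.concatenate(o).ravel()
for use in ("w","wt","ws","ts","wts"):
    f=least_squares(res,[.53,.21,.3,.045],args=(use,)); print(use,f.x.round(4),np.degrees(f.x[2]).round(2),np.abs(f.fun).max().round(2))
E
python3 fit.py
```

```text
w [0.5319 0.2103 0.3031 0.0523] 17.37 0.93
wt [0.5313 0.2099 0.3023 0.0511] 17.32 1.75
ws [0.5322 0.2104 0.3035 0.0511] 17.39 0.84
ts [0.5296 0.2103 0.3024 0.0444] 17.33 1.3
wts [0.5316 0.2101 0.3027 0.0501] 17.34 1.74
```

```bash
python3 - <<'E'
from h import *
goto([.5318,.2103,.021],down(107.4))
E
```

```text
shift [ -1.    1.9 239.4] turn [-0.   -0.03 -0.18] | at [0.5298 0.2105 0.2604]
```

```bash
python3 -m creep '[[[-1,2,40],[0,0,-0.2]],[[-1,2,80],[0,0,-0.2]],[[-1,2,120],[0,0,-0.2]],[[-1,2,160],[0,0,-0.2]],[[-1,2,160],[0,0,-0.2]],[[-1,2,160],[0,0,-0.2]]]' 0 && python3 - <<'E'
from h import *
import pickle
for i in range(3): print(tool()[0].round(4)); d=snap("wrist","w2.png",scale=1.5)
pickle.dump(d,open("w2.pkl","wb")); goto([.5318,.2103,.021],down(107.4))
E
```

```text
time: 2.55
eef_pos: [0.531, 0.2109, 0.1012]
tool_rot: [-0.001, 0.591, 0.806, -0.0]
contact_force: [-0.1, -0.1, 1.2]
grip_width: 0.0855
[0.531  0.2109 0.1012]
[0.5324 0.2113 0.1027]
[0.5331 0.2113 0.1033]
shift [-0.6 -2.1 82.4] turn [ 0.26 -0.05  0.05] | at [0.5333 0.2113 0.1034]
```

View pics/w2.png

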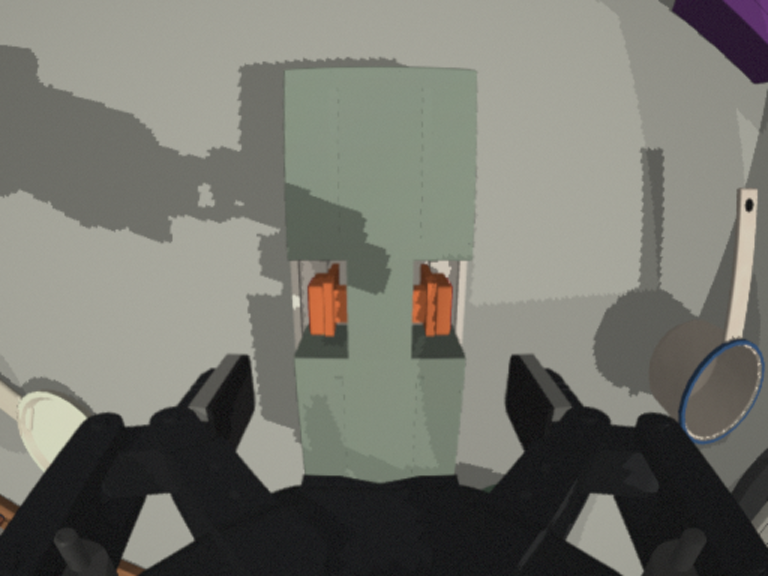

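```bash
python3 -m creep '[[[-0.5,-2,25],[0.2,0,0]],[[-0.5,-2,50],[0.2,0,0]],[[-0.5,-2,65],[0.2,0,0]],[[-0.5,-2,76],[0.2,0,0]],[[-0.5,-2,82],[0.2,0,0]],[[-0.5,-2,82],[0.2,0,0]],[[-0.5,-2,82],[0.2,0,0]]]' 0 && python3 - <<'E'
from h import *
snap("wrist","w3.png",scale=1.5); goto([.5318,.2103,.021],down(107.4)); print(st()["contact_force"])
E
```

```text
time: 3.4
eef_pos: [0.5326, 0.2106, 0.0225]
tool_rot: [0.0, 0.592, 0.806, 0.001]
contact_force: [-0.5, -0.3, 0.4]
grip_width: 0.0853
shift [-0.1 -0.9  1.5] turn [ 0.15 -0.06  0.05] | at [0.5326 0.2107 0.0225]
[-1.25985116  0.15538025 -0.15408408]
```

View pics/w3.png

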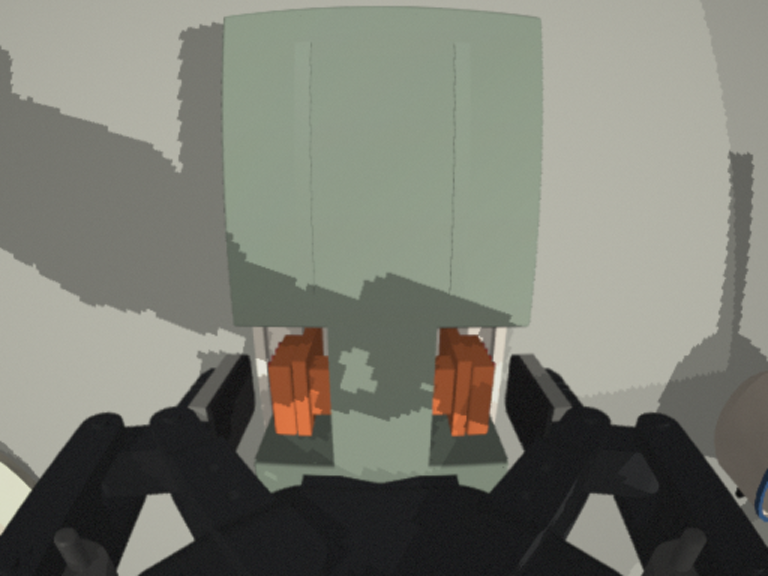

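```bash
python3 -m creep '[[[0,0,0],[0,0,0]],[[0,0,0],[0,0,0]],[[0,0,0],[0,0,0]],[[0,0,0],[0,0,0]],[[0,0,0],[0,0,0]],[[0,0,0],[0,0,0]],[[0,0,0],[0,0,0]],[[0,0,0],[0,0,0]]]' 255 60
```

```text
time: 4.25
eef_pos: [0.5335, 0.2114, 0.0256]
tool_rot: [0.001, 0.592, 0.806, 0.003]
contact_force: [-4.7, -1.4, 16.8]
grip_width: 0.0517
```

```bash
python3 - <<'E'
from h import *
snap("wrist","w4.png",scale=1.5); s=st();print(s["grip_width"],s["contact_force"],s["time"])
E
```

```text
0.05123044370525522 [-5.98904725 -0.94677123 16.80560624] 4.3
```

View pics/w4.png

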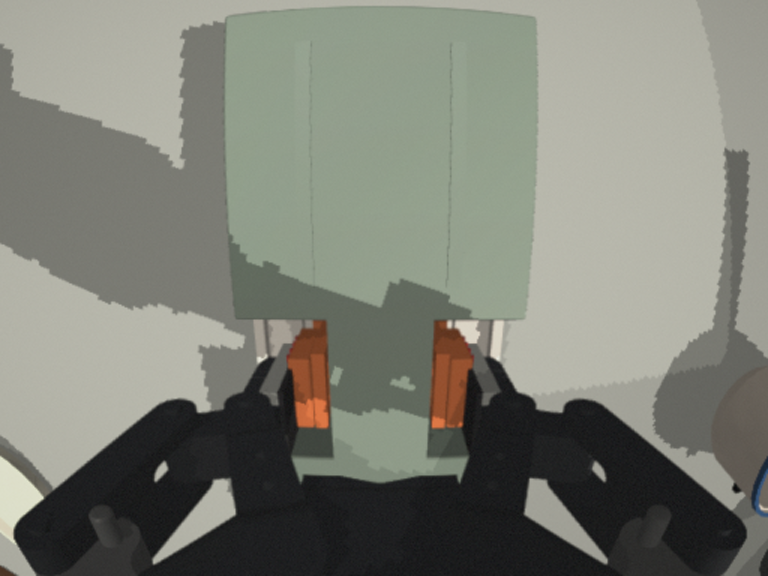

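```bash
python3 -m creep '[[[0,0,-3],[0,0,0]],[[0,0,-8],[0,0,0]],[[0,0,-15],[0,0,0]],[[0,0,-25],[0,0,0]],[[0,0,-40],[0,0,0]],[[0,0,-60],[0,0,0]],[[0,0,-80],[0,0,0]],[[0,0,-95],[0,0,0]]]'; python3 - <<'E'
from h import *
snap("top","t4.png",scale=1.5);snap("wrist","w5.png",scale=1.5); s=st();print(s["grip_width"],s["contact_force"],s["time"])
goto([.41,.01,.13],down(107.4))
E
```

```text
time: 5.1
eef_pos: [0.5333, 0.2111, 0.1223]
tool_rot: [0.001, 0.592, 0.806, 0.004]
contact_force: [0.2, 0.2, -2.4]
grip_width: 0.0508
0.05045775472755716 [ 0.94595795  0.38434344 -2.36633796] 5.2
shift [-154.9 -179.    -8.9] turn [ 0.6  -0.13  0.06] | at [0.5344 0.2115 0.1233]
```

View pics/t4.png

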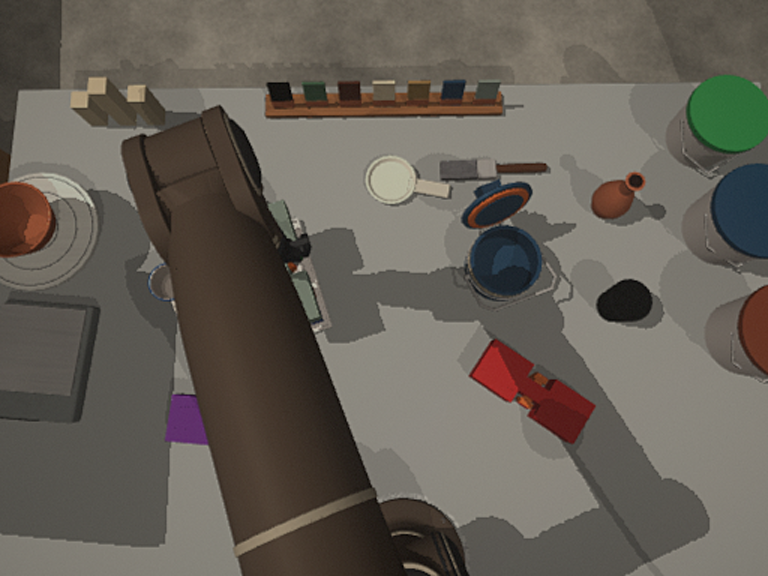

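View pics/w5.png

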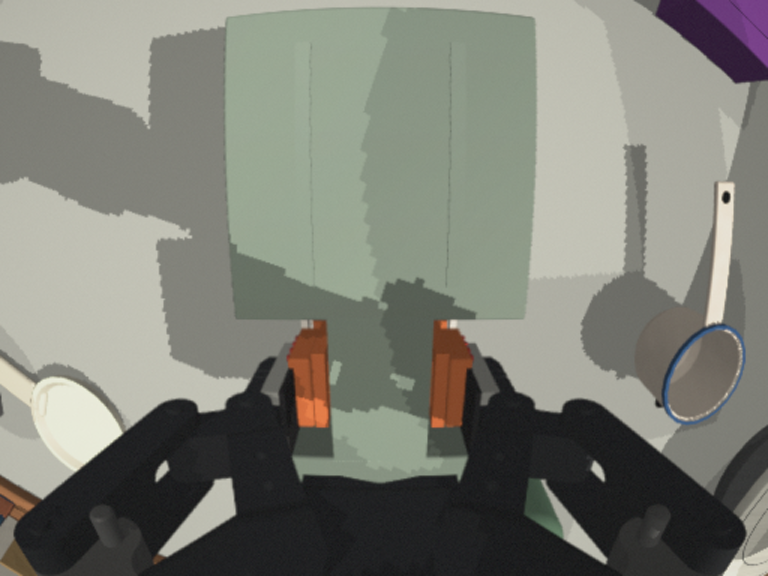

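```bash
python3 -m creep '[[[-12,-14,0],[0,0,0]],[[-30,-35,0],[0,0,0]],[[-50,-58,0],[0,0,0]],[[-72,-83,0],[0,0,0]],[[-94,-108,0],[0,0,0]],[[-116,-134,0],[0,0,0]],[[-138,-160,10],[0.5,0,0]],[[-155,-179,20],[0.5,0,0]]]'; python3 - <<'E'
from h import *
snap("wrist","w6.png",scale=1.5); s=st();print(s["grip_width"],s["contact_force"],s["time"])
goto([.41,.01,.021],down(107.4))
E
```

```text
time: 6.0
eef_pos: [0.4089, 0.0088, 0.1003]
tool_rot: [-0.001, 0.592, 0.806, 0.001]
contact_force: [1.1, -0.3, -2.1]
grip_width: 0.0511
0.05095724608913951 [-4.3209581  -1.2767358  -3.13461292] 6.05
shift [ 1.7  5.1 77.4] turn [-0.22 -0.09 -0.06] | at [0.406  0.0068 0.0984]
```

View pics/w6.png

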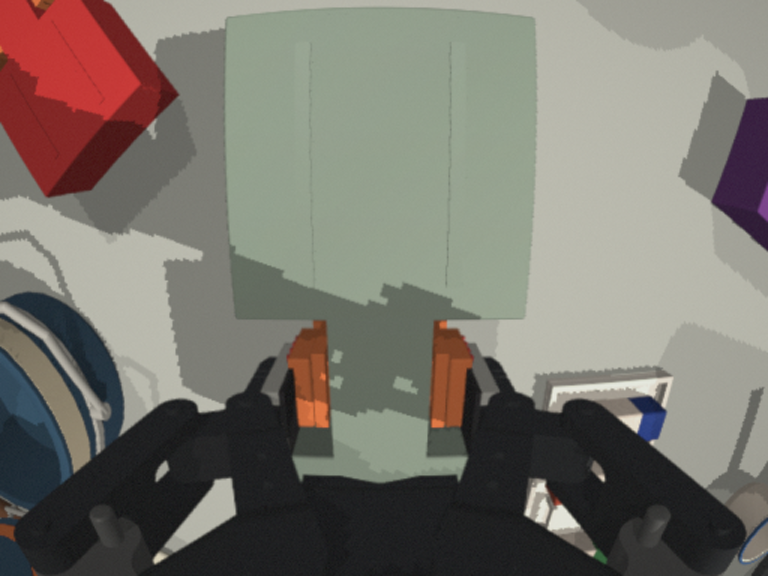

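```bash
python3 -m creep '[[[1,4,20],[0,0,0]],[[1,4,40],[0,0,0]],[[1,4,55],[0,0,0]],[[1,4,65],[0,0,0]],[[1,4,71],[0,0,0]],[[1,4,74],[0,0,0]],[[1,4,76],[0,0,0]],[[1,4,77],[0,0,0]]]'; python3 - <<'E'
from h import *
s=st();print(s["grip_width"],s["contact_force"],s["time"])
goto([.41,.01,.0195],down(107.4))
E
```

```text
time: 6.85
eef_pos: [0.4095, 0.0091, 0.0217]
tool_rot: [-0.001, 0.592, 0.806, -0.001]
contact_force: [0.8, 0.1, -2.3]
grip_width: 0.0509
0.050933528372269214 [ 0.76731708  0.14433735 -2.29894522] 6.85
shift [0.7 0.7 2.2] turn [-0.18 -0.08 -0.05] | at [0.4095 0.0091 0.0217]
```

```bash
python3 -m creep '[[[0,0,1],[0,0,0]],[[0,0,2],[0,0,0]],[[0,0,3],[0,0,0]],[[0,0,3],[0,0,0]]]'
```

```text
time: 7.25
eef_pos: [0.41, 0.0091, 0.0199]
tool_rot: [-0.001, 0.592, 0.806, -0.0]
contact_force: [-4.2, -0.4, 8.3]
grip_width: 0.0507
```

```bash
python3 -m creep '[[[0,0,0],[0,0,0]],[[0,0,0],[0,0,0]],[[0,0,0],[0,0,0]],[[0,0,0],[0,0,0]],[[0,0,0],[0,0,0]],[[0,0,0],[0,0,0]]]' 0; python3 -m creep '[[[0,0,-15],[0,0,0]],[[0,0,-45],[0,0,0]],[[0,0,-90],[0,0,0]],[[0,0,-140],[0,0,0]],[[0,0,-190],[0,0,0]],[[0,0,-230],[0,0,0]],[[0,0,-230],[0,0,0]]]'; python3 - <<'E'
from h import *
import pickle
d=snap("wrist","w7.png",scale=1.5);pickle.dump(d,open("w7.pkl","wb")); s=st();print(s["grip_width"],s["contact_force"],s["time"])
E
```

```text
time: 7.85
eef_pos: [0.41, 0.0091, 0.0198]
tool_rot: [-0.001, 0.592, 0.806, -0.0]
contact_force: [0.2, 1.0, 0.4]
grip_width: 0.0856
time: 8.55
eef_pos: [0.4128, 0.009, 0.2555]
tool_rot: [0.003, 0.592, 0.806, 0.002]
contact_force: [0.4, 0.4, 0.7]
grip_width: 0.0858
0.0855241428725107 [-0.06900846 -0.44545245 -1.27135697] 8.6
```

View pics/w7.png

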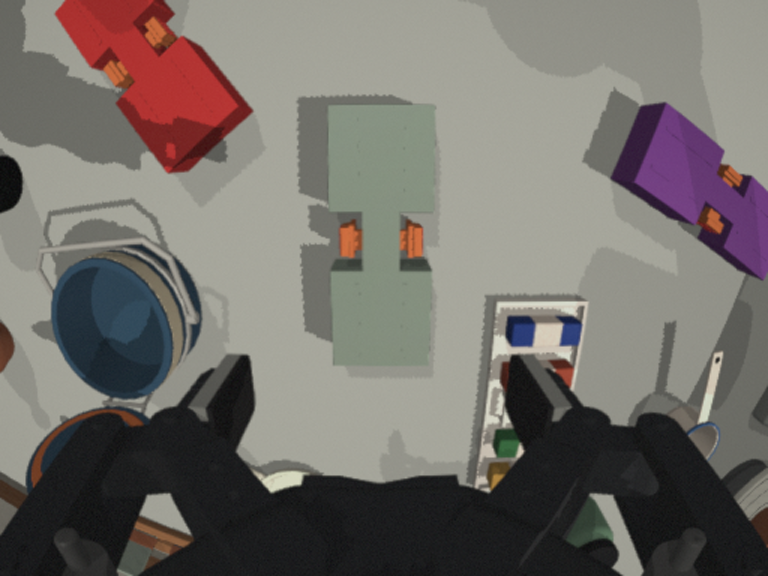

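```bash
python3 - <<'E'
from h import *
goto([.51,.2,.26],down(197.4))
E
```

```text
shift [153.1 150.5  -7. ] turn [  0.13   0.17 -90.05] | at [0.412  0.009  0.2526]
```

```bash
python3 -m creep '[[[19,19,-7],[0,0,-8]],[[38,38,-7],[0,0,-16]],[[57,57,-7],[0,0,-24]],[[76,76,-7],[0,0,-32]],[[95,95,-7],[0,0,-40]],[[114,114,-7],[0,0,-48]],[[133,133,-7],[0,0,-56]],[[153,150,-7],[0,0,-64]]]'; python3 -m creep '[[[0,0,0],[0,0,-8]],[[0,0,0],[0,0,-16]],[[0,0,0],[0,0,-24]],[[0,0,0],[0,0,-28]],[[0,0,0],[0,0,-28]]]'; python3 - <<'E'
from h import *
import pickle
goto([.51,.2,.26],down(197.4))
d=snap("wrist","w8.png",scale=1.5);pickle.dump(d,open("w8.pkl","wb")); 
goto([.51,.2,.26],down(197.4))
E
```

```text
time: 9.4
eef_pos: [0.5095, 0.2006, 0.2579]
tool_rot: [0.0, 0.073, 0.997, -0.0]
contact_force: [0.5, 0.3, 0.1]
grip_width: 0.0855
time: 9.9
eef_pos: [0.5089, 0.2004, 0.2562]
tool_rot: [-0.001, -0.171, 0.985, -0.001]
contact_force: [0.6, -0.4, 0.2]
grip_width: 0.0854
shift [-0.9 -0.8 -3.8] turn [-0.05 -0.14  2.29] | at [0.5089 0.2004 0.2562]
shift [-0.8 -0.8 -3.6] turn [-0.05 -0.11  2.19] | at [0.509  0.2005 0.2564]
```

View pics/w8.png

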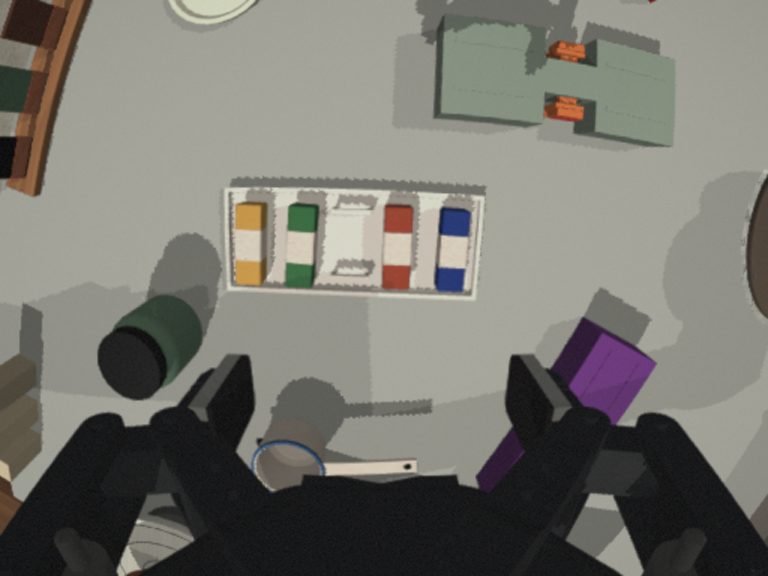

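```bash
python3 - <<'E'
from h import *
import pickle
d=pickle.load(open("w8.pkl","rb"))
im=d["img"][120:205,145:330]; cv2.imwrite("pics/w8z.png",cv2.resize(im,None,fx=4.3,fy=4.3,interpolation=cv2.INTER_CUBIC)[:,:,::-1])
a=np.radians(17.4); c=np.array([.5318,.2103])
for n,p in dict(y=(251,244),g=(301,245),r=(398,247),b=(454,250)).items():
    X=onz(d,((p[0]+.5)/1.5-.5,(p[1]+.5)/1.5-.5),.03,True); l=X[:2]-c
    print(n,X.round(4),"tray",(l@[np.cos(a),np.sin(a)]).round(4),(l@[-np.sin(a),np.cos(a)]).round(4))
E
```

```text
y [0.6144 0.2348 0.03  ] tray 0.0862 -0.0013
g [0.5723 0.2214 0.03  ] tray 0.0419 -0.0015
r [0.4943 0.1957 0.03  ] tray -0.0401 -0.0027
b [0.4486 0.1818 0.03  ] tray -0.0879 -0.0023
```

View pics/w8z.png

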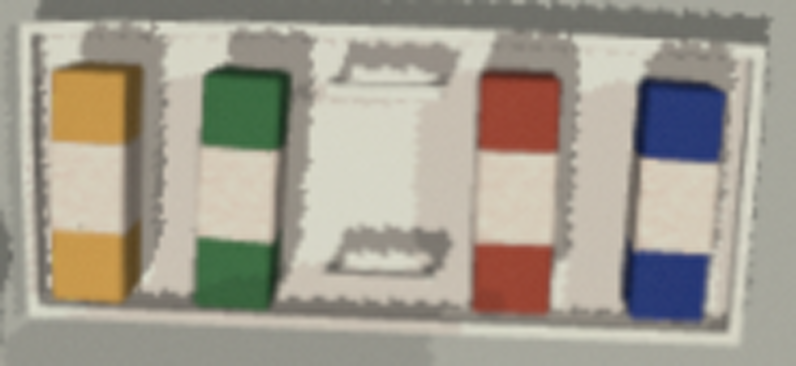

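```bash
python3 - <<'E'
from h import *
goto([.4475,.1825,.06],down(197.4))
E
```

```text
shift [ 63.6   3.9 196.6] turn [-0.05 -0.11  2.19] | at [0.509  0.2005 0.2564]
```

```bash
python3 -m creep '[[[20,1,0],[0,0,2.2]],[[45,3,30],[0,0,2.2]],[[64,4,70],[0,0,2.2]],[[64,4,115],[0,0,2.2]],[[64,4,155],[0,0,2.2]],[[64,4,185],[0,0,2.2]],[[64,4,196],[0,0,2.2]],[[64,4,196],[0,0,2.2]]]' 150 40; python3 - <<'E'
from h import *
d=snap("wrist","w9.png",scale=1.5)
goto([.4475,.1825,.014],down(197.4))
E
```

```text
time: 10.75
eef_pos: [0.4458, 0.1819, 0.059]
tool_rot: [-0.003, -0.151, 0.989, -0.001]
contact_force: [-0.6, -0.8, -0.2]
grip_width: 0.0352
shift [-0.7 -0.  46.6] turn [-0.06 -0.16 -0.05] | at [0.4469 0.1824 0.0606]
```

View pics/w9.png

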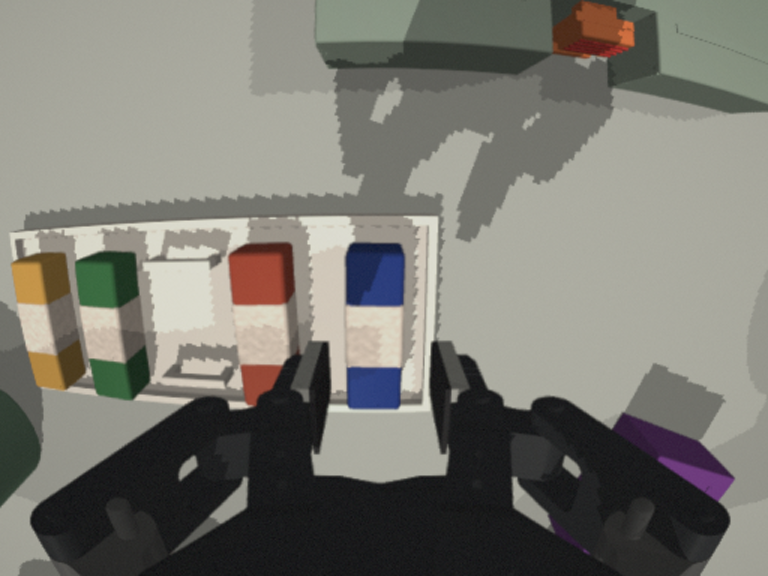

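```bash
python3 -m creep '[[[-1,0,15],[0,0,0]],[[-1,0,28],[0,0,0]],[[-1,0,37],[0,0,0]],[[-1,0,43],[0,0,0]],[[-1,0,46],[0,0,0]],[[-1,0,46],[0,0,0]]]'; python3 - <<'E'
from h import *
d=snap("wrist","w10.png",scale=1.5)
goto([.4475,.1825,.014],down(197.4))
E
```

```text
time: 11.4
eef_pos: [0.4477, 0.1826, 0.0145]
tool_rot: [-0.002, -0.151, 0.989, -0.001]
contact_force: [-0.1, 0.3, -0.2]
grip_width: 0.0355
shift [ 0.4 -0.   0.8] turn [-0.06 -0.16 -0.06] | at [0.4478 0.1826 0.0148]
```

View pics/w10.png

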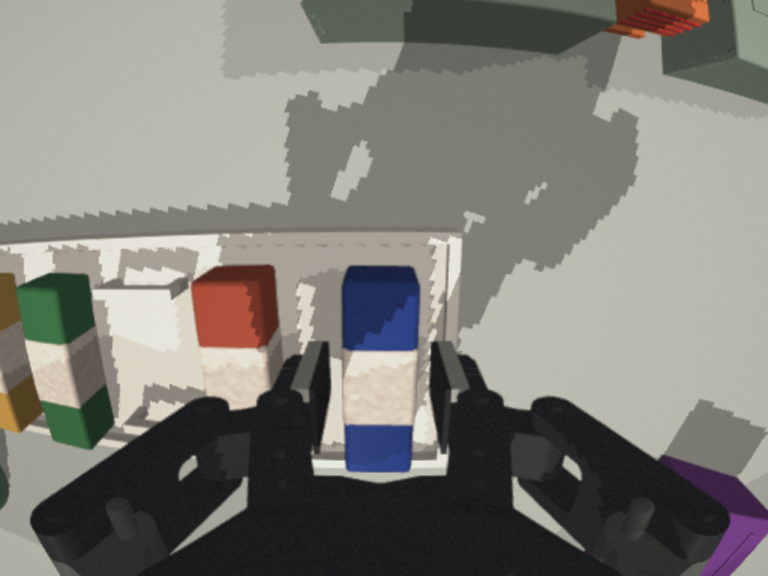

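Centred on the white band. I'll close and lift.

```bash
python3 -m creep '[[[0,0,0],[0,0,0]],[[0,0,0],[0,0,0]],[[0,0,0],[0,0,0]],[[0,0,0],[0,0,0]],[[0,0,0],[0,0,0]]]' 255 50;  python3 -m creep '[[[0,0,-15],[0,0,0]],[[0,0,-40],[0,0,0]],[[0,0,-80],[0,0,0]],[[0,0,-120],[0,0,0]],[[0,0,-160],[0,0,0]],[[0,0,-185],[0,0,0]],[[0,0,-185],[0,0,0]]]';python3 - <<'E'
from h import *
import pickle
for n in ("top","scene"):
    d=eyes.get_image(n); pickle.dump(d,open(n+"c.pkl","wb"))
    cv2.imwrite("pics/%sc.png"%n,cv2.resize(d["img"],None,fx=1.5,fy=1.5)[:,:,::-1])
d=snap("wrist","w11.png",scale=1.5)
p,r=tool();print(p, st()["grip_width"])
E
```

```text
time: 11.95
eef_pos: [0.4483, 0.1828, 0.0154]
tool_rot: [-0.001, -0.151, 0.989, -0.001]
contact_force: [-0.0, -0.6, 6.0]
grip_width: 0.0229
time: 12.65
eef_pos: [0.4501, 0.1837, 0.2039]
tool_rot: [0.002, -0.151, 0.989, 0.0]
contact_force: [0.7, -0.5, -0.3]
grip_width: 0.0225
[0.44803204 0.18288492 0.19908548] 0.022855880667473433
```

View pics/w11.png

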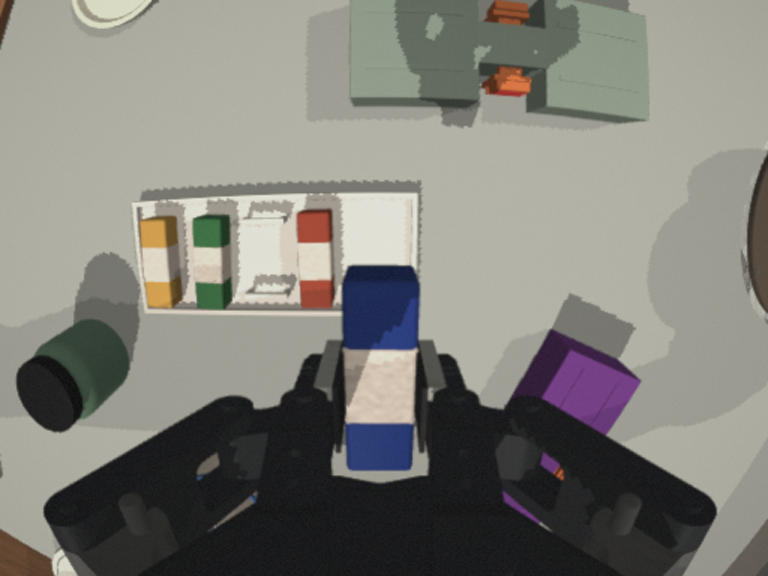

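```bash
python3 - <<'E'
from h import *
goto([.50,-.215,.26],down(108.6))
E
```

```text
shift [  69.2 -395.3  -60.3] turn [-0.19 -0.11 88.75] | at [0.448  0.1829 0.1991]
```

```bash
python3 -m creep '[[[5,-33,-20],[0,0,8]],[[11,-66,-40],[0,0,16]],[[17,-99,-61],[0,0,24]],[[23,-132,-61],[0,0,32]],[[29,-165,-61],[0,0,40]],[[35,-198,-61],[0,0,48]],[[41,-231,-61],[0,0,56]],[[47,-264,-61],[0,0,64]]]';python3 - <<'E'
from h import *
goto([.50,-.215,.26],down(108.6))
E
```

```text
time: 13.6
eef_pos: [0.4813, -0.0843, 0.2584]
tool_rot: [-0.003, 0.399, 0.917, -0.002]
contact_force: [0.4, 0.4, 0.0]
grip_width: 0.0227
shift [-108.4  -75.5   -1.5] turn [-0.35 -0.12 24.41] | at [ 0.4813 -0.0843  0.2584]
```

```bash
python3 -m creep '[[[-36,-25,-1],[0,0,8]],[[-72,-50,-1],[0,0,16]],[[-108,-75,-1],[0,0,24.4]],[[-108,-75,-1],[0,0,24.4]],[[-108,-75,-1],[0,0,24.4]]]';python3 - <<'E'
from h import *
import pickle
d=snap("wrist","w12.png",scale=1.5);pickle.dump(d,open("w12.pkl","wb"))
print(tool()[0],d["extrinsics"].round(3), st()["grip_width"])
E
```

```text
time: 14.1
eef_pos: [0.4993, -0.215, 0.2571]
tool_rot: [-0.004, 0.584, 0.812, -0.003]
contact_force: [0.6, -0.1, -0.3]
grip_width: 0.0227
[ 0.49941774 -0.21417797  0.25768321] [[-0.318 -0.915 -0.25   0.436]
 [ 0.948 -0.306 -0.088 -0.238]
 [ 0.004 -0.265  0.964  0.4  ]
 [ 0.     0.     0.     1.   ]] 0.023125778261952418
```

View pics/w12.png

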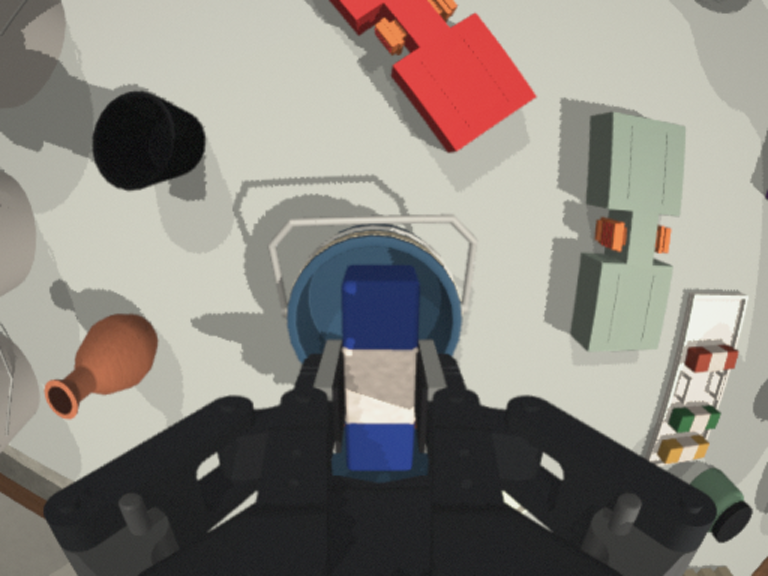

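```bash
python3 - <<'E'
from h import *
import pickle
d=pickle.load(open("topc.pkl","rb")); im=d["img"][95:225,290:410]; cv2.imwrite("pics/topz.png",cv2.resize(im,None,fx=5,fy=5,interpolation=cv2.INTER_CUBIC)[:,:,::-1])
E
```

```text
(no output)
```

View pics/topz.png

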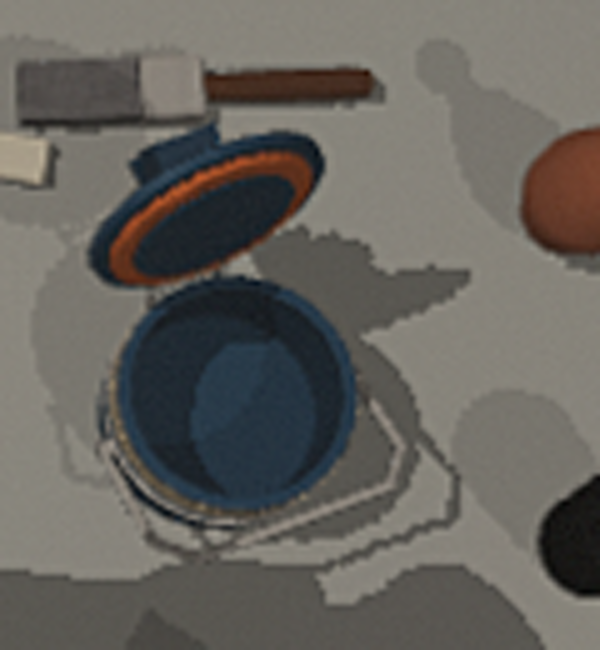

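```bash
python3 - <<'E'
from h import *
import pickle
t=pickle.load(open("topc.pkl","rb")); w=pickle.load(open("w12.pkl","rb"))
Pt=lambda p:(np.array(p)+.5)/5-.5+np.array([290,95]); Pw=lambda p:(np.array(p)+.5)/1.5-.5
rt=[Pt(p) for p in [(117,395),(356,395),(237,277),(237,511),(152,312),(322,312)]]
rw=[Pw(p) for p in [(287,322),(463,320),(375,235),(313,259)]]
bt=[Pt((205,557)),Pt((392,485))]; bw=[Pw((459,218)),Pw((285,222))]
def res(v,use="wt",full=False):
    x,y,a,b,zr=v; c=np.array([x,y]); o=[]
    ux=np.array([np.cos(a),np.sin(a),0]); uy=np.array([-np.sin(a),np.cos(a),0])
    if 't' in use: o+=[(np.linalg.norm(onz(t,p,zr)[:2]-c)-.068)*1000 for p in rt]
    if 'w' in use: o+=[(np.linalg.norm(onz(w,p,zr,True)[:2]-c)-.068)*1000 for p in rw]
    for sg,i in((1,0),(-1,1)):
        X=np.array([x,y,.045])-.088*np.sin(b)*ux+[0,0,.088*np.cos(b)]+sg*.058*uy
        if 't' in use:o+=list((proj(t,X)[0]-bt[i])*2.5)
        if 'w' in use:o+=list((proj(w,X,True)[0]-bw[i])*1.5)
    o.append((zr-.082)*500)
    return np.array(o)
for u in("t","w","wt"):
    f=least_squares(res,[.544,-.203,.32,1.15,.082],args=(u,)); print(u,f.x.round(4),np.degrees(f.x[2]).round(1),f.fun.round(1))
E
```

```text
t [ 0.5461 -0.2036  0.3615  1.1097  0.0801] 20.7 [ 0.4 -1.8 -0.3 -0.9 -1.4  0.4 -1.5  1.2  0.5 -1.1 -0.9]
w [ 0.5456 -0.2035  0.3486  1.058   0.0828] 20.0 [-0.4 -0.9 -2.5 -2.  -4.9  1.   5.6  1.4  0.4]
wt [ 0.5456 -0.2034  0.3517  1.0687  0.0815] 20.2 [ 0.4 -2.  -0.2 -1.1 -1.2  0.3 -0.  -0.8 -2.6 -1.9 -2.5 -0.4 -5.3  0.1
  0.2 -1.8  5.6  1.1 -0.3]
```

```bash
python3 - <<'E'
from h import *
goto([.549,-.2236,.15],down(110.2))
goto([.549,-.2236,.034],down(110.2))
E
```

```text
shift [-25.1  44.9 107.2] turn [-0.49 -0.19 -1.58] | at [ 0.4994 -0.2142  0.2577]
shift [-25.5  45.9 223.2] turn [-0.49 -0.19 -1.58] | at [ 0.4994 -0.2142  0.2577]
```

```bash
python3 -m creep '[[[-13,23,0],[-0.5,0,-1.6]],[[-25,45,20],[-0.5,0,-1.6]],[[-25,45,60],[-0.5,0,-1.6]],[[-25,45,100],[-0.5,0,-1.6]],[[-25,45,130],[-0.5,0,-1.6]],[[-25,45,150],[-0.5,0,-1.6]],[[-25,45,160],[-0.5,0,-1.6]],[[-25,45,160],[-0.5,0,-1.6]]]';python3 - <<'E'
from h import *
d=snap("wrist","w13.png",scale=1.5)
goto([.549,-.2236,.034],down(110.2))
d=snap("scene","s13.png",crop=(130,150,270,280),scale=4.5)
E
```

```text
time: 14.95
eef_pos: [0.5476, -0.2219, 0.0958]
tool_rot: [-0.003, 0.571, 0.821, 0.001]
contact_force: [-0.4, -0.8, -0.6]
grip_width: 0.0226
shift [-1.5  0.1 63.3] turn [-0.01 -0.22  0.1 ] | at [ 0.5485 -0.2225  0.0973]
```

View pics/w13.png

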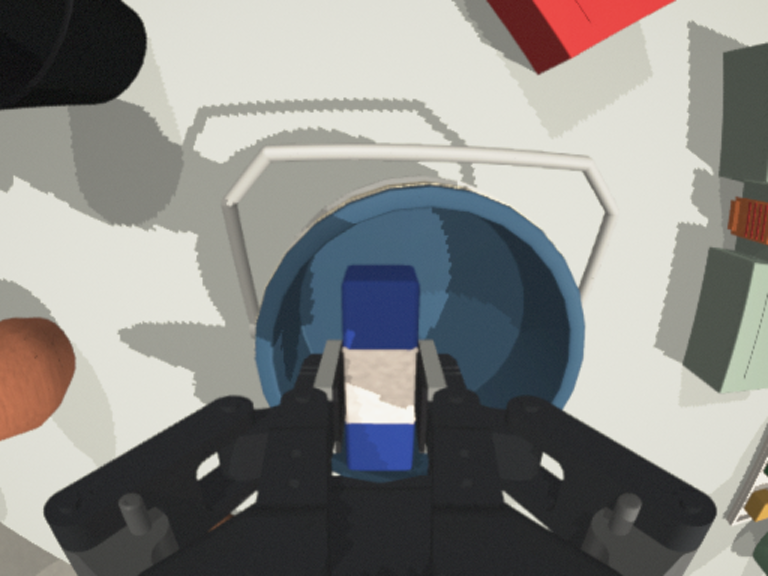

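View pics/s13.png

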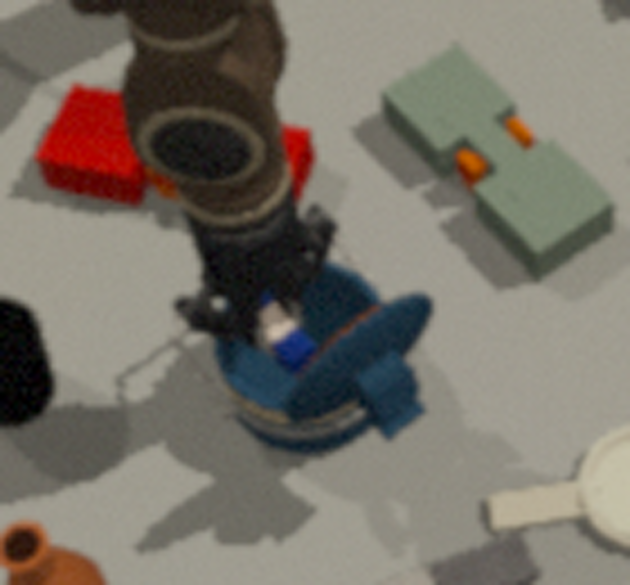

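```bash
python3 -m creep '[[[-1,-1,12],[0,0,0]],[[-1,-2,25],[0,0,0]],[[-1,-2,38],[0,0,0]],[[-1,-2,48],[0,0,0]],[[-1,-2,56],[0,0,0]],[[-1,-2,60],[0,0,0]],[[-1,-2,62],[0,0,0]]]'
```

```text
time: 15.75
eef_pos: [0.5475, -0.2244, 0.0368]
tool_rot: [-0.001, 0.572, 0.821, 0.001]
contact_force: [-6.1, 4.3, 15.0]
grip_width: 0.0224
```

```bash
python3 - <<'E'
from h import *
d=snap("wrist","w14.png",scale=1.5); s=st(); print(s["contact_force"],s["wrist_torque"])
d=snap("scene","s14.png",crop=(130,150,270,280),scale=4.5)
E
```

```text
[-3.22869304  1.98288856  4.56273636] [ 0.11429704  0.40799672 -0.10145493]
```

View pics/w14.png

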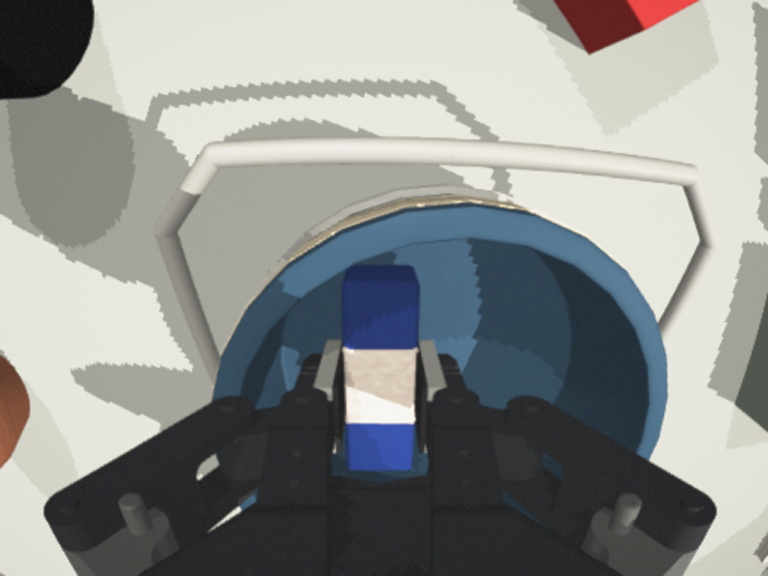

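View pics/s14.png

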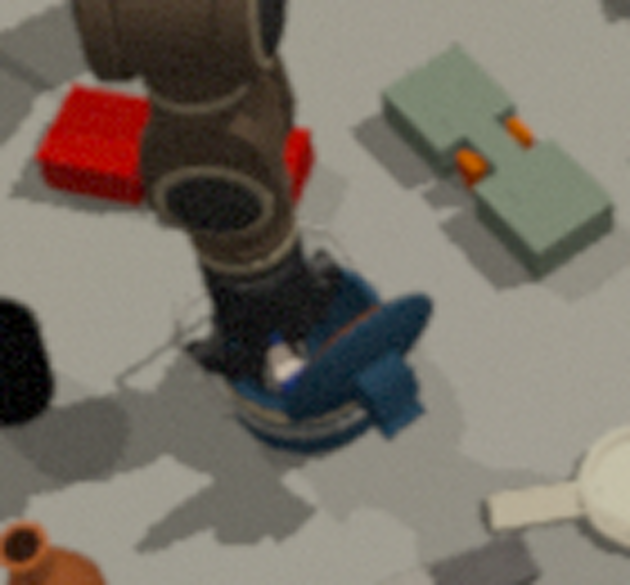

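```bash
python3 -m creep '[[[0,0,-2],[0,0,0]],[[0,0,-2],[0,0,0]],[[0,0,-2],[0,0,0]],[[0,0,-2],[0,0,0]],[[0,0,-2],[0,0,0]]]' 150; python3 -m creep '[[[0,0,-10],[0,0,0]],[[0,0,-30],[0,0,0]],[[0,0,-60],[0,0,0]],[[0,0,-100],[0,0,0]],[[0,0,-145],[0,0,0]],[[0,0,-190],[0,0,0]],[[0,-10,-220],[0,0,0]],[[0,-20,-220],[0,0,0]]]';python3 - <<'E'
from h import *
d=snap("wrist","w15.png",scale=1.5)
goto([.49,.193,.26],down(197.4))
E
```

```text
time: 16.35
eef_pos: [0.5479, -0.2243, 0.0394]
tool_rot: [-0.0, 0.572, 0.821, 0.001]
contact_force: [-1.3, 3.1, 4.6]
grip_width: 0.0348
time: 17.15
eef_pos: [0.5303, -0.2329, 0.2647]
tool_rot: [0.004, 0.571, 0.821, 0.002]
contact_force: [0.4, 0.6, 0.1]
grip_width: 0.0348
shift [413.1 111.4   2. ] turn [  0.13   0.3  -87.16] | at [ 0.5284 -0.2332  0.2623]
```

View pics/w15.png

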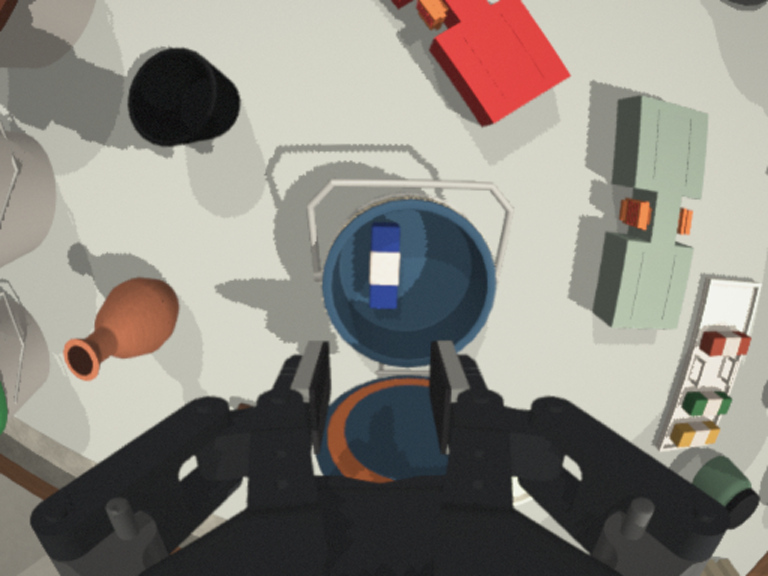

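```bash
python3 -m creep '[[[38,10,2],[0,0,-8]],[[76,20,2],[0,0,-16]],[[114,30,2],[0,0,-24]],[[152,40,2],[0,0,-32]],[[190,51,2],[0,0,-40]],[[228,62,2],[0,0,-48]],[[266,73,2],[0,0,-56]],[[304,84,2],[0,0,-64]]]';python3 - <<'E'
from h import *
goto([.4935,.1965,.10],down(197.4))
E
```

```text
time: 18.0
eef_pos: [0.5012, 0.0824, 0.2586]
tool_rot: [0.002, 0.048, 0.999, -0.0]
contact_force: [0.6, 0.2, 0.6]
grip_width: 0.0351
shift [ 19.  112.9 158.5] turn [ -0.07   0.17 -22.85] | at [0.5012 0.0824 0.2586]
```

```bash
python3 -m creep '[[[6,37,0],[0,0,-8]],[[12,74,0],[0,0,-16]],[[19,113,40],[0,0,-22.8]],[[19,113,85],[0,0,-22.8]],[[19,113,130],[0,0,-22.8]],[[19,113,158],[0,0,-22.8]],[[19,113,158],[0,0,-22.8]]]';python3 - <<'E'
from h import *
import pickle
d=snap("wrist","w16.png",scale=1.5);pickle.dump(d,open("w16.pkl","wb"))
goto([.4935,.1965,.014],down(197.4))
E
```

```text
time: 18.7
eef_pos: [0.4897, 0.1951, 0.0948]
tool_rot: [-0.003, -0.151, 0.989, -0.002]
contact_force: [-1.3, -0.4, -0.8]
grip_width: 0.0353
shift [-2.5  0.3 83.9] turn [-0.14 -0.18 -0.05] | at [0.4914 0.1957 0.0979]
```

View pics/w16.png

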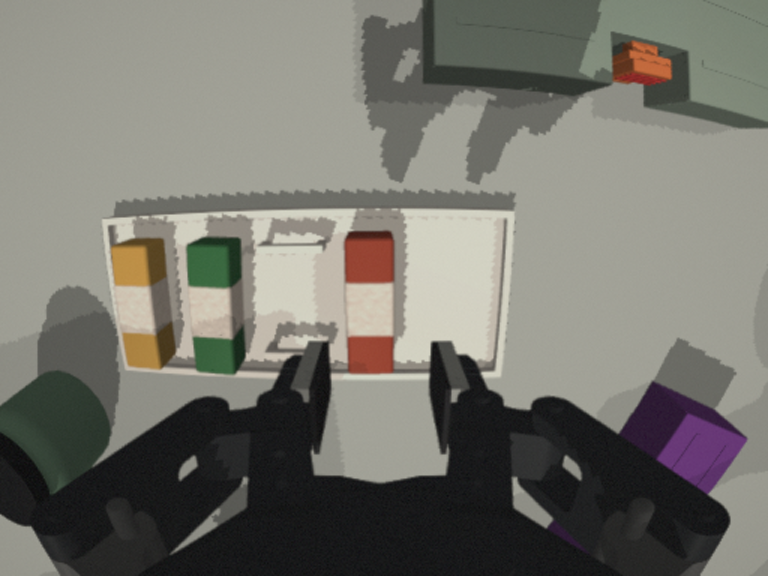

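```bash
python3 -m creep '[[[-2.5,0,25],[0,0,0]],[[-2.5,0,45],[0,0,0]],[[-2.5,0,62],[0,0,0]],[[-2.5,0,74],[0,0,0]],[[-2.5,0,81],[0,0,0]],[[-2.5,0,83],[0,0,0]],[[-2.5,0,83],[0,0,0]]]'; python3 -m creep '[[[0,0,0],[0,0,0]],[[0,0,0],[0,0,0]],[[0,0,0],[0,0,0]],[[0,0,0],[0,0,0]],[[0,0,0],[0,0,0]]]' 255 50;  python3 -m creep '[[[0,0,-15],[0,0,0]],[[0,0,-40],[0,0,0]],[[0,0,-80],[0,0,0]],[[0,0,-120],[0,0,0]],[[0,0,-160],[0,0,0]],[[0,0,-200],[0,0,0]],[[0,0,-240],[0,0,0]],[[0,0,-240],[0,0,0]]]';python3 - <<'E'
from h import *
d=snap("wrist","w17.png",scale=1.5)
a=np.radians(20.2); c=np.array([.5457,-.2035])+(-.004)*np.array([np.cos(a),np.sin(a)])+.021*np.array([-np.sin(a),np.cos(a)]); print(c)
goto([.5,-.16,.26],down(110.2))
E
```

```text
time: 19.45
eef_pos: [0.4941, 0.1963, 0.0155]
tool_rot: [-0.001, -0.151, 0.989, -0.001]
contact_force: [0.4, -1.6, 0.3]
grip_width: 0.0354
time: 19.95
eef_pos: [0.4948, 0.1965, 0.0165]
tool_rot: [-0.0, -0.151, 0.989, -0.001]
contact_force: [0.2, 0.6, 7.1]
grip_width: 0.0227
time: 20.75
eef_pos: [0.4965, 0.1978, 0.2621]
tool_rot: [0.004, -0.151, 0.989, -0.0]
contact_force: [0.3, 0.3, -1.0]
grip_width: 0.0226
[ 0.53469477 -0.18517284]
shift [ 102.6 -342.6   -0.8] turn [ 0.11  0.28 87.14] | at [0.4959 0.1976 0.2591]
```

View pics/w17.png

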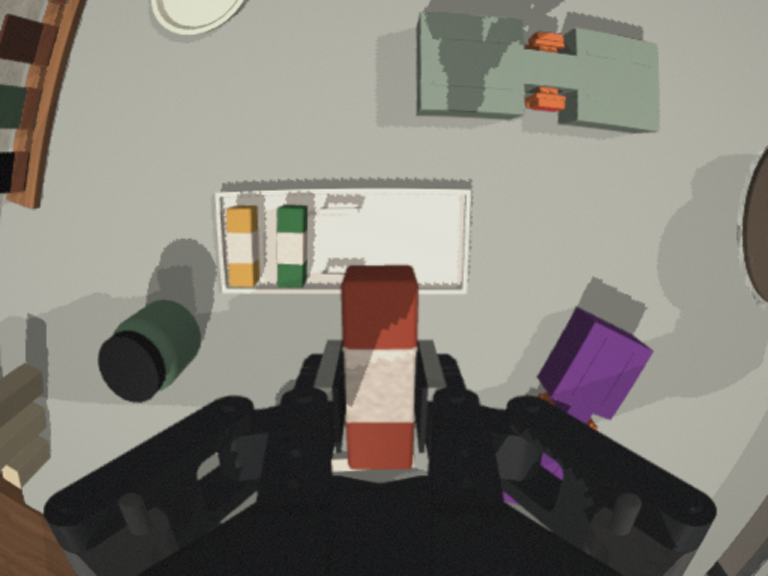

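Red is held. Next to the crock.

```bash
python3 -m creep '[[[9,-31,0],[0,0,8]],[[18,-62,0],[0,0,16]],[[28,-93,0],[0,0,24]],[[37,-124,0],[0,0,32]],[[47,-156,0],[0,0,40]],[[56,-187,0],[0,0,48]],[[65,-218,0],[0,0,56]],[[75,-249,0],[0,0,64]]]';python3 - <<'E'
from h import *
goto([.5347,-.1852,.26],down(110.2))
E
```

```text
time: 21.6
eef_pos: [0.4977, -0.0637, 0.2572]
tool_rot: [0.001, 0.399, 0.917, 0.0]
contact_force: [0.0, -0.5, -0.6]
grip_width: 0.0225
shift [-114.1  -55.8   -2.7] turn [ 0.1   0.06 22.81] | at [ 0.4977 -0.0637  0.2572]
```

```bash
python3 -m creep '[[[-38,-18,-3],[0,0,8]],[[-76,-36,-3],[0,0,16]],[[-114,-56,-3],[0,0,22.8]],[[-114,-56,40],[0,0,22.8]],[[-114,-56,85],[0,0,22.8]],[[-114,-56,130],[0,0,22.8]],[[-114,-56,155],[0,0,22.8]],[[-114,-56,155],[0,0,22.8]]]';python3 - <<'E'
from h import *
d=snap("wrist","w18.png",scale=1.5)
goto([.5347,-.1852,.040],down(110.2))
E
```

```text
time: 22.4
eef_pos: [0.5309, -0.1839, 0.0963]
tool_rot: [-0.004, 0.572, 0.82, -0.001]
contact_force: [-0.2, -0.7, 0.7]
grip_width: 0.0229
shift [-1.6  1.9 59.4] turn [-0.17 -0.19  0.01] | at [ 0.5326 -0.1845  0.0994]
```

View pics/w18.png

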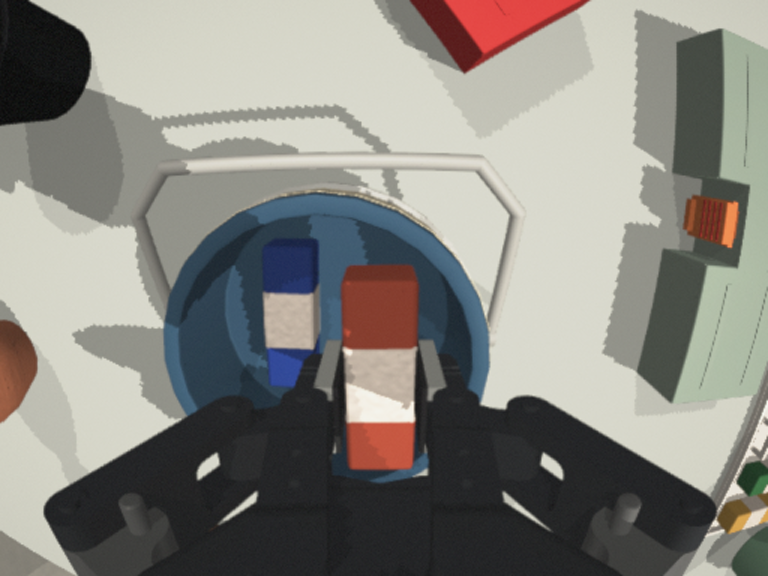

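```bash
python3 -m creep '[[[-1,2,14],[0,0,0]],[[-1,2,28],[0,0,0]],[[-1,2,40],[0,0,0]],[[-1,2,49],[0,0,0]],[[-1,2,55],[0,0,0]],[[-1,2,57],[0,0,0]],[[-1,2,57],[0,0,0]]]';  python3 -m creep '[[[0,0,0],[0,0,0]],[[0,0,0],[0,0,0]],[[0,0,0],[0,0,0]],[[0,0,0],[0,0,0]],[[0,0,0],[0,0,0]]]' 165; python3 -m creep '[[[0,0,-10],[0,0,0]],[[0,0,-30],[0,0,0]],[[0,0,-60],[0,0,0]],[[0,0,-100],[0,0,0]],[[0,0,-145],[0,0,0]],[[0,0,-190],[0,0,0]],[[0,-10,-215],[0,0,0]],[[0,-20,-215],[0,0,0]]]' 150;python3 - <<'E'
from h import *
d=snap("wrist","w19.png",scale=1.5)
goto([.5735,.2225,.26],down(197.4))
E
```

```text
time: 23.15
eef_pos: [0.5346, -0.1846, 0.0423]
tool_rot: [-0.002, 0.572, 0.82, -0.0]
contact_force: [-0.0, 0.4, -0.2]
grip_width: 0.0229
time: 23.65
eef_pos: [0.5347, -0.1846, 0.0425]
tool_rot: [-0.002, 0.572, 0.82, -0.0]
contact_force: [-0.1, -0.3, -0.3]
grip_width: 0.0301
time: 24.45
eef_pos: [0.518, -0.1925, 0.2627]
tool_rot: [0.002, 0.572, 0.82, 0.001]
contact_force: [0.1, -0.4, -0.6]
grip_width: 0.0349
shift [369.9 197.2   0.5] turn [ 0.000e+00  1.000e-02 -8.721e+01] | at [ 0.5161 -0.1927  0.2605]
```

View pics/w19.png

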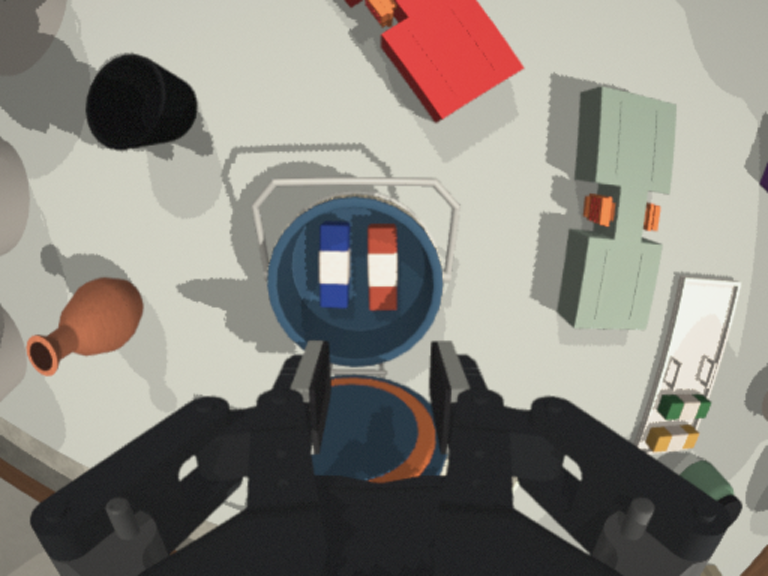

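```bash
python3 -m creep '[[[34,18,0],[0,0,-8]],[[68,36,0],[0,0,-16]],[[102,54,0],[0,0,-24]],[[136,72,0],[0,0,-32]],[[170,91,0],[0,0,-40]],[[204,109,0],[0,0,-48]],[[238,127,0],[0,0,-56]],[[272,145,0],[0,0,-64]]]';python3 - <<'E'
from h import *
goto([.5725,.2222,.10],down(197.4))
E
```

```text
time: 25.3
eef_pos: [0.5577, 0.114, 0.2591]
tool_rot: [-0.001, 0.048, 0.999, -0.0]
contact_force: [1.7, 0.2, -0.7]
grip_width: 0.0351
shift [ -4.7 109.2 159.1] turn [-2.000e-02 -1.200e-01 -2.289e+01] | at [0.5577 0.114  0.2591]
```

```bash
python3 -m creep '[[[-1,36,0],[0,0,-8]],[[-3,72,0],[0,0,-16]],[[-5,109,40],[0,0,-22.8]],[[-5,109,85],[0,0,-22.8]],[[-5,109,130],[0,0,-22.8]],[[-5,109,158],[0,0,-22.8]],[[-5,109,158],[0,0,-22.8]]]';python3 - <<'E'
from h import *
import pickle
d=snap("wrist","w20.png",scale=1.5);pickle.dump(d,open("w20.pkl","wb"))
goto([.5725,.2222,.014],down(197.4))
E
```

```text
time: 26.0
eef_pos: [0.5689, 0.2207, 0.0949]
tool_rot: [-0.006, -0.151, 0.989, -0.001]
contact_force: [-0.1, -0.5, 0.4]
grip_width: 0.0351
shift [-2.8  0.4 84.3] turn [-0.01 -0.47 -0.09] | at [0.5706 0.2212 0.0983]
```

View pics/w20.png

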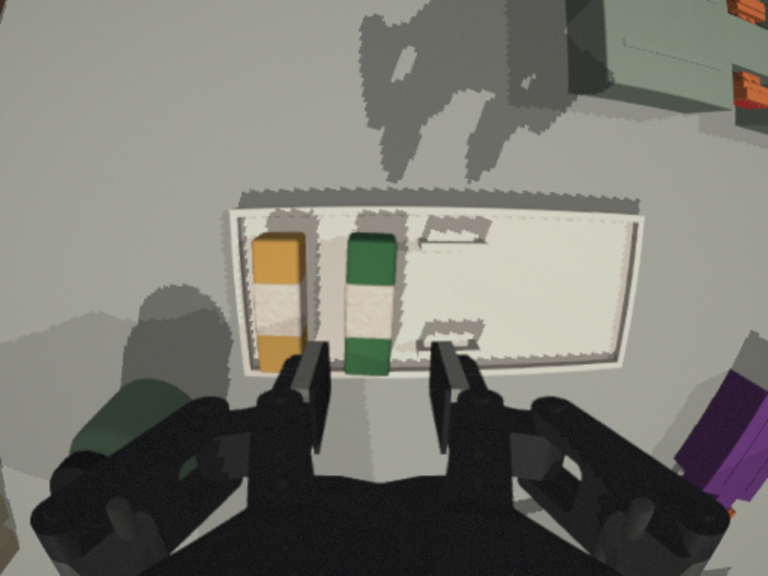

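```bash
python3 - <<'E'
from h import *
import pickle
t=pickle.load(open("topc.pkl","rb")); s=pickle.load(open("scenec.pkl","rb"))
w=pickle.load(open("w8.pkl","rb"))
a=np.radians(17.4); c=np.array([.5318,.2103])
def tr(X): l=X[:2]-c; return (l@[np.cos(a),np.sin(a)]).round(4),(l@[-np.sin(a),np.cos(a)]).round(4)
X1=onz(w,(133/1.5,365/1.5),.095,True); print("wrist",X1,tr(X1))
X2=onz(s,(537/1.5,304/1.5),.095); print("scene",X2,tr(X2))
X3=onz(t,(209/1.5,192/1.5),.095); print("top",X3,tr(X3))
d=pickle.load(open("w20.pkl","rb"))
for n,p in dict(y=(280,305),g=(370,305)).items():
    X=onz(d,((p[0]+.5)/1.5-.5,(p[1]+.5)/1.5-.5),.03,True); print(n,X.round(4),tr(X))
E
```

```text
wrist [0.67647836 0.35130847 0.095     ] (np.float64(0.1802), np.float64(0.0913))
scene [0.68662095 0.35779615 0.095     ] (np.float64(0.1918), np.float64(0.0944))
top [0.68179781 0.35137073 0.095     ] (np.float64(0.1853), np.float64(0.0898))
y [0.6164 0.2337 0.03  ] (np.float64(0.0878), np.float64(-0.0029))
g [0.5738 0.2204 0.03  ] (np.float64(0.0431), np.float64(-0.0029))
```

```bash
python3 -m creep '[[[-3,0,25],[0,0,0]],[[-3,0.5,45],[0,0.3,0]],[[-3,0.5,62],[0,0.3,0]],[[-3,0.5,74],[0,0.3,0]],[[-3,0.5,81],[0,0.3,0]],[[-3,0.5,83],[0,0.3,0]],[[-3,0.5,83],[0,0.3,0]]]'; python3 -m creep '[[[0,0,0],[0,0,0]],[[0,0,0],[0,0,0]],[[0,0,0],[0,0,0]],[[0,0,0],[0,0,0]],[[0,0,0],[0,0,0]]]' 255 50;  python3 -m creep '[[[0,0,-15],[0,0,0]],[[0,0,-40],[0,0,0]],[[0,0,-80],[0,0,0]],[[0,0,-120],[0,0,0]],[[0,0,-160],[0,0,0]],[[0,0,-200],[0,0,0]],[[0,0,-240],[0,0,0]],[[0,0,-240],[0,0,0]]]';python3 - <<'E'
from h import *
d=snap("wrist","w21.png",scale=1.5)
goto([.5526-.008,-.2223-.003,.26],down(110.2))
E
```

```text
time: 26.75
eef_pos: [0.5731, 0.2225, 0.016]
tool_rot: [-0.006, -0.15, 0.989, -0.001]
contact_force: [0.9, 0.2, -0.9]
grip_width: 0.0354
time: 27.25
eef_pos: [0.5737, 0.2228, 0.017]
tool_rot: [-0.005, -0.15, 0.989, -0.001]
contact_force: [-1.0, -1.2, 5.4]
grip_width: 0.0227
time: 28.05
eef_pos: [0.5778, 0.2242, 0.2631]
tool_rot: [-0.001, -0.151, 0.989, 0.0]
contact_force: [0.6, -0.5, 0.3]
grip_width: 0.0223
shift [ 164.9 -419.2    0.7] turn [-0.22 -0.25 87.11] | at [0.5773 0.224  0.26  ]
```

View pics/w21.png

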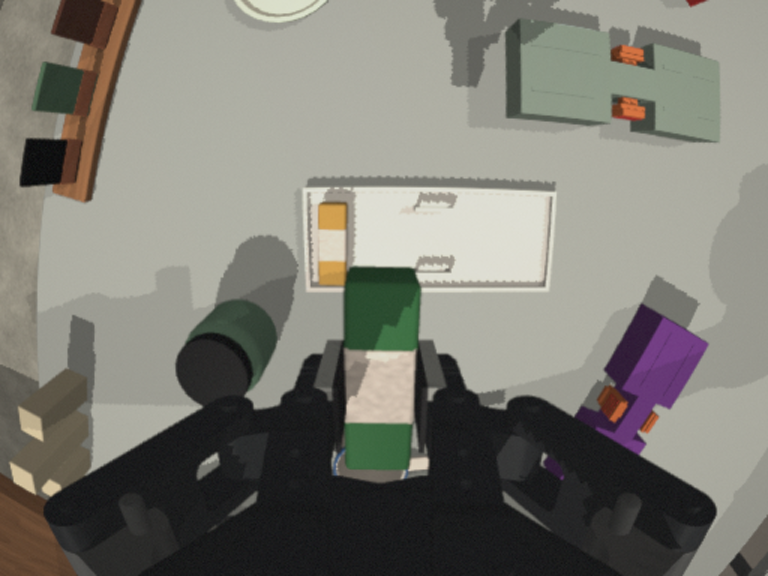

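```bash
python3 - <<'E'
from h import *
goto([.49,-.07,.26],down(133.4))
E
```

```text
shift [ 170.8 -254.7    0.8] turn [-0.15 -0.28 63.91] | at [0.5773 0.224  0.26  ]
```

```bash
python3 -m creep '[[[21,-32,0],[0,0,8]],[[42,-64,0],[0,0,16]],[[64,-96,0],[0,0,24]],[[85,-127,0],[0,0,32]],[[106,-159,0],[0,0,40]],[[128,-191,0],[0,0,48]],[[149,-223,0],[0,0,56]],[[171,-255,0],[0,0,64]]]';python3 - <<'E'
from h import *
goto([.545,-.2255,.26],down(110.2))
E
```

```text
time: 28.9
eef_pos: [0.4886, -0.0715, 0.259]
tool_rot: [-0.003, 0.399, 0.917, -0.002]
contact_force: [0.6, 0.4, -0.9]
grip_width: 0.0226
shift [-151.   -63.8   -1.2] turn [-0.41 -0.19 22.79] | at [ 0.4886 -0.0715  0.259 ]
```

```bash
python3 -m creep '[[[-50,-21,-1],[0,0,8]],[[-100,-42,-1],[0,0,16]],[[-151,-64,-1],[0,0,22.8]],[[-151,-64,40],[0,0,22.8]],[[-151,-64,85],[0,0,22.8]],[[-151,-64,125],[0,0,22.8]],[[-151,-64,145],[0,0,22.8]],[[-151,-64,145],[0,0,22.8]]]';python3 - <<'E'
from h import *
d=snap("wrist","w22.png",scale=1.5)
goto([.545,-.2255,.058],down(110.2))
E
```

```text
time: 29.7
eef_pos: [0.5405, -0.2246, 0.1083]
tool_rot: [-0.007, 0.572, 0.82, -0.004]
contact_force: [-1.2, -0.3, -0.6]
grip_width: 0.0226
shift [-1.8  3.4 53.1] turn [-0.66 -0.31 -0.01] | at [ 0.5419 -0.2251  0.1112]
```

View pics/w22.png

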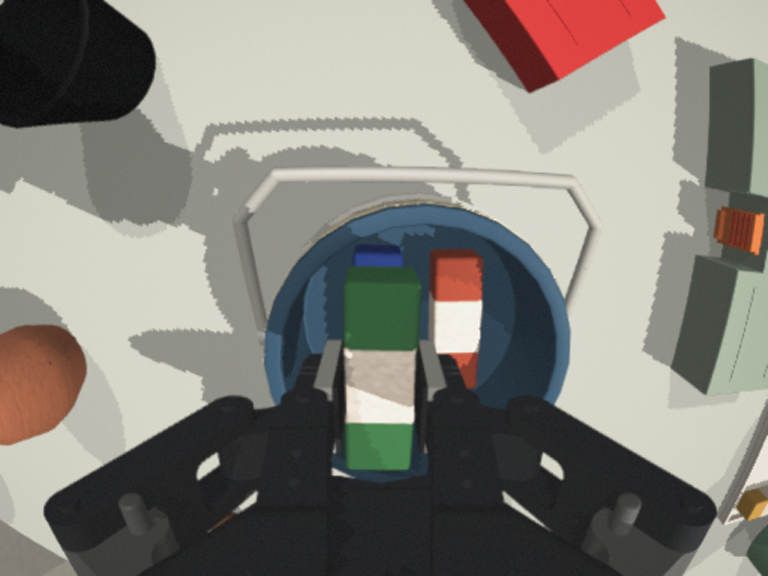

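```bash
python3 -m creep '[[[-1,2,14],[-0.6,0,0]],[[-1,2,28],[-0.6,0,0]],[[-1,2,40],[-0.6,0,0]],[[-1,2,47],[-0.6,0,0]],[[-1,2,50],[-0.6,0,0]],[[-1,2,51],[-0.6,0,0]],[[-1,2,51],[-0.6,0,0]]]';  python3 -m creep '[[[0,0,0],[0,0,0]],[[0,0,0],[0,0,0]],[[0,0,0],[0,0,0]],[[0,0,0],[0,0,0]],[[0,0,0],[0,0,0]]]' 165; python3 -m creep '[[[0,0,-10],[0,0,0]],[[0,0,-30],[0,0,0]],[[0,0,-60],[0,0,0]],[[0,0,-100],[0,0,0]],[[0,0,-145],[0,0,0]],[[0,0,-180],[0,0,0]],[[0,-10,-200],[0,0,0]],[[0,-20,-200],[0,0,0]]]' 150;python3 - <<'E'
from h import *
d=snap("wrist","w23.png",scale=1.5)
goto([.55,.09,.26],down(174.2))
E
```

```text
time: 30.45
eef_pos: [0.5437, -0.2254, 0.0605]
tool_rot: [-0.002, 0.572, 0.82, 0.001]
contact_force: [0.7, 0.2, -0.6]
grip_width: 0.0226
time: 30.95
eef_pos: [0.5438, -0.2253, 0.0606]
tool_rot: [-0.002, 0.572, 0.82, 0.001]
contact_force: [1.0, 0.2, -0.9]
grip_width: 0.0298
time: 31.75
eef_pos: [0.5264, -0.2337, 0.2648]
tool_rot: [0.001, 0.572, 0.82, 0.002]
contact_force: [0.6, -0.2, 0.7]
grip_width: 0.0354
shift [295.3 135.5   3.7] turn [  0.14  -0.07 -64.03] | at [ 0.5246 -0.234   0.2628]
```

View pics/w23.png

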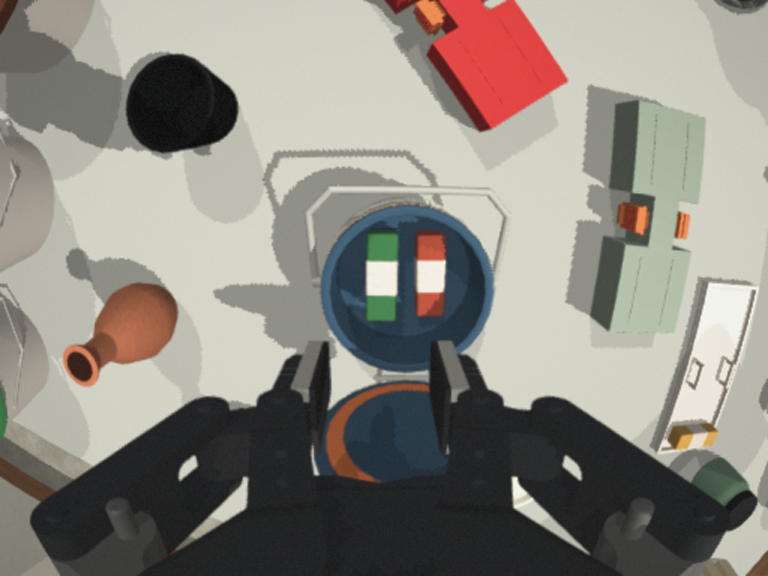

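Stacked well. Yellow is next.

```bash
python3 -m creep '[[[37,17,3],[0,0,-8]],[[74,34,3],[0,0,-16]],[[111,51,3],[0,0,-24]],[[148,68,3],[0,0,-32]],[[185,85,3],[0,0,-40]],[[222,102,3],[0,0,-48]],[[259,119,3],[0,0,-56]],[[295,135,3],[0,0,-64]]]';python3 - <<'E'
from h import *
goto([.617,.236,.10],down(197.4))
E
```

```text
time: 32.6
eef_pos: [0.5488, 0.0911, 0.2591]
tool_rot: [-0.001, 0.048, 0.999, 0.001]
contact_force: [0.9, 0.5, 0.4]
grip_width: 0.035
shift [-54.3 150.5 159.3] turn [  0.14  -0.08 -22.91] | at [0.5488 0.0911 0.2591]
```

```bash
python3 -m creep '[[[-14,40,0],[0,0,-8]],[[-28,80,0],[0,0,-16]],[[-42,120,0],[0,0,-22.8]],[[-54,150,40],[0,0,-22.8]],[[-54,150,85],[0,0,-22.8]],[[-54,150,130],[0,0,-22.8]],[[-54,150,157],[0,0,-22.8]],[[-54,150,157],[0,0,-22.8]]]';python3 - <<'E'
from h import *
import pickle
d=snap("wrist","w24.png",scale=1.5);pickle.dump(d,open("w24.pkl","wb"))
goto([.617,.236,.015],down(197.4))
E
```

```text
time: 33.4
eef_pos: [0.6128, 0.2342, 0.0957]
tool_rot: [-0.006, -0.15, 0.989, 0.0]
contact_force: [-1.3, 0.4, -0.6]
grip_width: 0.0351
shift [-3.4  0.3 84.2] turn [ 0.13 -0.42 -0.11] | at [0.6144 0.2347 0.0992]
```

View pics/w24.png

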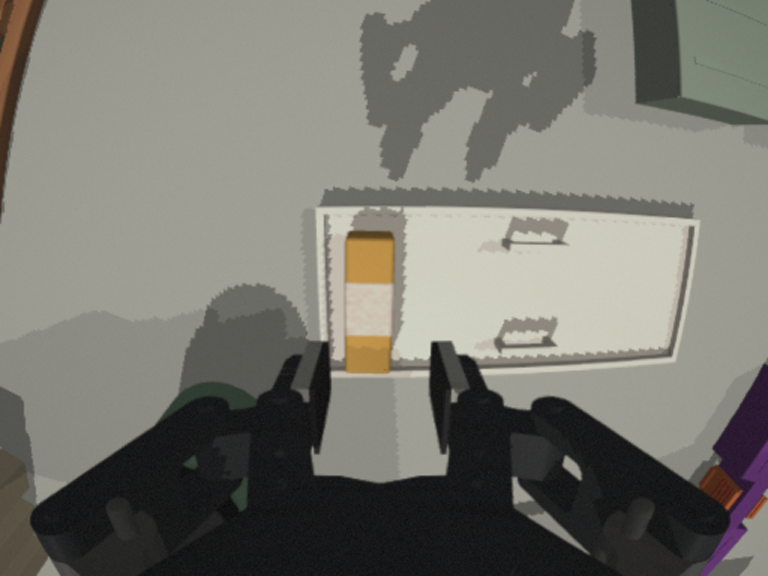

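```bash
python3 -m creep '[[[-3,0,25],[0,0.3,0]],[[-3,0,45],[0,0.4,0]],[[-3,0,62],[0,0.4,0]],[[-3,0,74],[0,0.4,0]],[[-3,0,81],[0,0.4,0]],[[-3,0,83],[0,0.4,0]],[[-3,0,83],[0,0.4,0]]]'; python3 -m creep '[[[0,0,0],[0,0,0]],[[0,0,0],[0,0,0]],[[0,0,0],[0,0,0]],[[0,0,0],[0,0,0]],[[0,0,0],[0,0,0]]]' 255 50;  python3 -m creep '[[[0,0,-15],[0,0,0]],[[0,0,-40],[0,0,0]],[[0,0,-80],[0,0,0]],[[0,0,-120],[0,0,0]],[[0,0,-160],[0,0,0]],[[0,0,-200],[0,0,0]],[[0,0,-240],[0,0,0]],[[0,0,-240],[0,0,0]]]';python3 - <<'E'
from h import *
d=snap("wrist","w25.png",scale=1.5)
goto([.49,-.07,.26],down(133.4))
E
```

```text
time: 34.15
eef_pos: [0.6171, 0.2357, 0.017]
tool_rot: [-0.007, -0.15, 0.989, 0.0]
contact_force: [-1.0, 0.3, 0.3]
grip_width: 0.0351
time: 34.65
eef_pos: [0.6177, 0.2359, 0.018]
tool_rot: [-0.006, -0.15, 0.989, 0.0]
contact_force: [0.4, 0.2, 5.8]
grip_width: 0.0224
time: 35.45
eef_pos: [0.6219, 0.2367, 0.2655]
tool_rot: [-0.001, -0.15, 0.989, 0.001]
contact_force: [0.4, -0.5, 0.2]
grip_width: 0.0223
shift [ 216.7 -253.7    2.6] turn [-2.000e-02 -3.600e-01  6.388e+01] | at [0.6215 0.2366 0.2622]
```

View pics/w25.png

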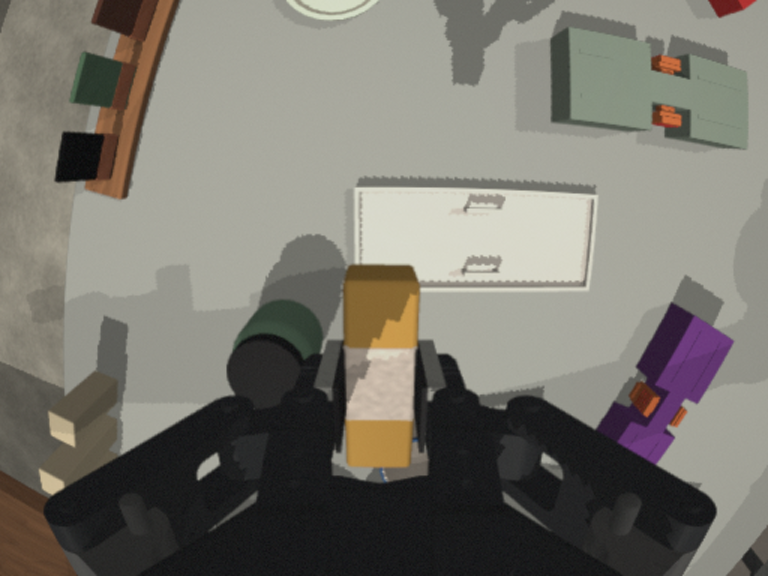

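```bash
python3 -m creep '[[[27,-32,0],[0,0,8]],[[54,-64,0],[0,0,16]],[[81,-96,0],[0,0,24]],[[108,-127,0],[0,0,32]],[[135,-159,0],[0,0,40]],[[162,-191,0],[0,0,48]],[[189,-223,0],[0,0,56]],[[216,-254,0],[0,0,64]]]';python3 - <<'E'
from h import *
goto([.5345,-.186,.26],down(110.2))
E
```

```text
time: 36.3
eef_pos: [0.4891, -0.0714, 0.2615]
tool_rot: [-0.004, 0.399, 0.917, -0.001]
contact_force: [0.9, -0.2, -0.3]
grip_width: 0.0226
shift [-114.8  -44.9    1. ] turn [-0.34 -0.3  22.77] | at [ 0.4891 -0.0714  0.2615]
```

```bash
python3 -m creep '[[[-38,-15,0],[0,0,8]],[[-76,-30,0],[0,0,16]],[[-115,-45,0],[0,0,22.8]],[[-115,-45,40],[0,0,22.8]],[[-115,-45,85],[0,0,22.8]],[[-115,-45,125],[0,0,22.8]],[[-115,-45,148],[0,0,22.8]],[[-115,-45,148],[0,0,22.8]]]';python3 - <<'E'
from h import *
d=snap("wrist","w26.png",scale=1.5)
goto([.5345,-.186,.060],down(110.2))
E
```

```text
time: 37.1
eef_pos: [0.53, -0.1849, 0.1082]
tool_rot: [-0.008, 0.572, 0.82, -0.003]
contact_force: [-0.6, 0.7, -0.1]
grip_width: 0.0223
shift [-2.   3.2 50.9] turn [-0.62 -0.42 -0.04] | at [ 0.5315 -0.1854  0.1109]
```

View pics/w26.png

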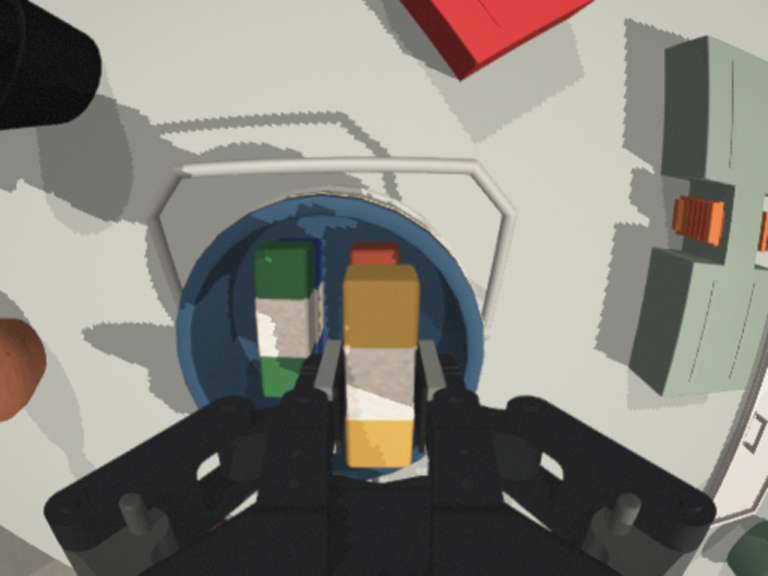

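```bash
python3 -m creep '[[[0,1,14],[-0.6,0,0]],[[0,1,28],[-0.6,0,0]],[[0,1,40],[-0.6,0,0]],[[0,1,47],[-0.6,0,0]],[[0,1,50],[-0.6,0,0]],[[0,1,51],[-0.6,0,0]],[[0,1,51],[-0.6,0,0]]]';  python3 -m creep '[[[0,0,0],[0,0,0]],[[0,0,0],[0,0,0]],[[0,0,0],[0,0,0]],[[0,0,0],[0,0,0]],[[0,0,0],[0,0,0]]]' 170; python3 -m creep '[[[0,0,-10],[0,0,0]],[[0,0,-30],[0,0,0]],[[0,0,-60],[0,0,0]],[[0,0,-100],[0,0,0]],[[0,0,-145],[0,0,0]],[[0,0,-180],[0,0,0]],[[0,-10,-200],[0,0,0]],[[0,-20,-200],[0,0,0]]]' 150;python3 - <<'E'
from h import *
import pickle
d=snap("wrist","w27.png",scale=1.5);pickle.dump(d,open("w27.pkl","wb"))
print(tool()[0])
E
```

```text
time: 37.85
eef_pos: [0.532, -0.1849, 0.0602]
tool_rot: [-0.003, 0.572, 0.82, 0.002]
contact_force: [-0.7, 0.3, -0.6]
grip_width: 0.0224
time: 38.35
eef_pos: [0.5321, -0.1849, 0.0603]
tool_rot: [-0.003, 0.572, 0.82, 0.002]
contact_force: [-0.1, -0.9, -0.3]
grip_width: 0.0284
time: 39.15
eef_pos: [0.5147, -0.1936, 0.2644]
tool_rot: [0.0, 0.572, 0.82, 0.003]
contact_force: [0.2, -0.6, 0.1]
grip_width: 0.0355
[ 0.51290244 -0.19390229  0.26245778]
```

View pics/w27.png

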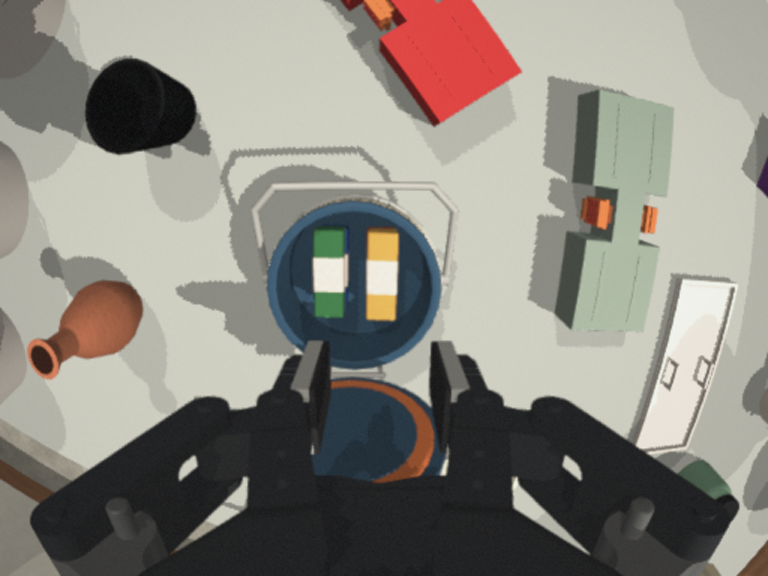

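```bash
cat >> h.py <<'E'
CA=np.radians(20.2); CC=np.array([.5457,-.2035])
def crock(x,y,z): # mm -> world m
    return np.array([CC[0]+(x*np.cos(CA)-y*np.sin(CA))/1000,CC[1]+(x*np.sin(CA)+y*np.cos(CA))/1000,z/1000])
def incrock(p):
    l=np.array(p[:2])-CC; return np.array([l@[np.cos(CA),np.sin(CA)],l@[-np.sin(CA),np.cos(CA)],p[2]])*1000
E
python3 - <<'E'
from h import *
print(incrock(tool()[0]))
goto(crock(-30,0,300),down(110.2)); goto(crock(140,0,300),down(110.2))
E
```

```text
[-27.46621377  20.33231864 262.45777795]
shift [-20.2  -2.4 -37.6] turn [ 0.12 -0.25 -0.06] | at [ 0.5129 -0.1939  0.2625]
shift [-20.  167.6 -37.3] turn [ 0.12 -0.25 -0.06] | at [ 0.5129 -0.1939  0.2625]
```

```bash
python3 -m creep '[[[-10,-10,-38],[0,0,0]],[[-20,0,-50],[0,0,0]],[[-20,35,-50],[0,0,0]],[[-20,70,-50],[0,0,0]],[[-20,105,-50],[0,0,0]],[[-20,140,-48],[0,0,0]],[[-20,168,-42],[0,0,0]],[[-20,168,-38],[0,0,0]]]' 255 30;python3 - <<'E'
from h import *
d=snap("wrist","w28.png",scale=1.5)
d=snap("scene","s28.png",crop=(130,130,290,280),scale=4)
print(incrock(tool()[0]),st()["grip_width"])
goto(crock(140,0,197),down(110.2))
E
```

```text
time: 40.0
eef_pos: [0.6797, -0.1534, 0.2959]
tool_rot: [-0.004, 0.572, 0.82, 0.001]
contact_force: [-0.2, 1.0, -0.6]
grip_width: -0.0
[140.16668127   0.33645077 297.79984533] -4.692382592402197e-05
shift [ -1.    0.  100.8] turn [-0.11 -0.39 -0.03] | at [ 0.6771 -0.1548  0.2978]
```

View pics/w28.png

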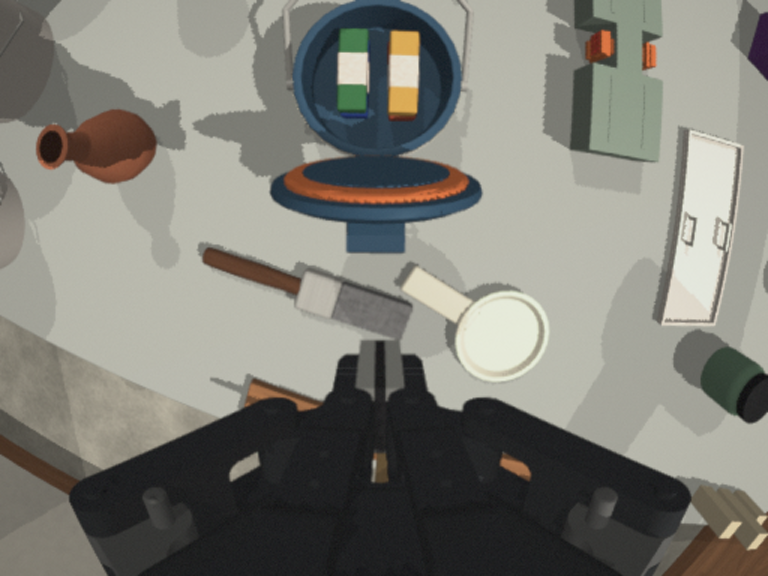

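View pics/s28.png

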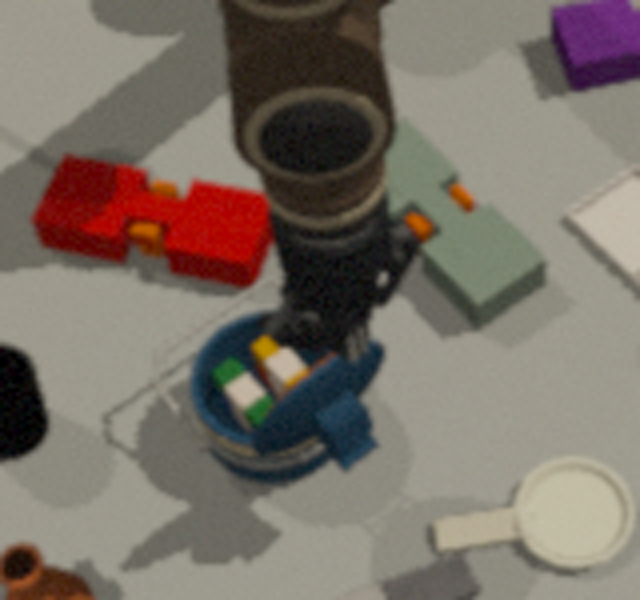

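```bash
python3 - <<'E'
from h import *
d=eyes.get_image("wrist")
for p in [(377,219),(377,187)]: print(p,incrock(onz(d,(p[0]/1.5,p[1]/1.5),.221,True)))
for p in [(377,252)]: print(p,incrock(onz(d,(p[0]/1.5,p[1]/1.5),.181,True)))
print(incrock(tool()[0]))
E
```

```text
(377, 219) [ 99.60012606  -1.35908883 221.        ]
(377, 187) [ 83.75467625  -1.33933777 221.        ]
(377, 252) [124.38296091  -1.33377501 181.        ]
[1.39570138e+02 1.60053029e-01 2.99304228e+02]
```

```bash
python3 -m creep '[[[-1,0,35],[0,0,0]],[[-1,0,65],[0,0,0]],[[-1,0,85],[0,0,0]],[[-1,0,95],[0,0,0]],[[-1,0,99],[0,0,0]],[[-1,0,99],[0,0,0]],[[-1,0,99],[0,0,0]]]'; python3 - <<'E'
from h import *
print(incrock(tool()[0])); d=snap("wrist","w29.png",scale=1.5); goto(crock(108,0,199),down(110.2))
print(incrock(tool()[0]))
E
```

```text
time: 40.85
eef_pos: [0.6771, -0.1559, 0.202]
tool_rot: [-0.001, 0.573, 0.82, 0.002]
contact_force: [-0.2, 1.0, 0.2]
grip_width: -0.0001
[139.73236175  -0.639898   202.00201549]
shift [  0.6 -31.9   2.9] turn [ 0.09 -0.26 -0.08] | at [ 0.6772 -0.1558  0.2019]
[139.88043982  -0.62374366 201.91879634]
```

View pics/w29.png

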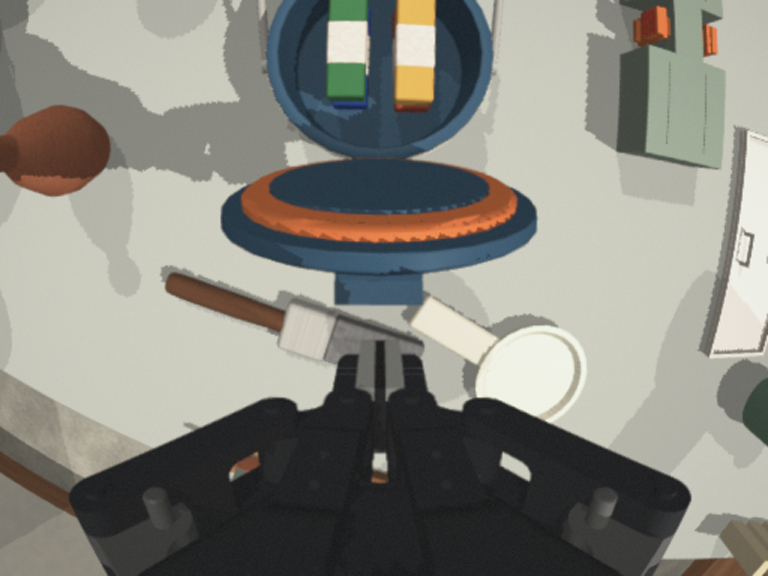

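```bash
python3 -m creep '[[[0,-12,2],[0,0,0]],[[0,-24,2],[0,0,0]],[[0,-34,2],[0,0,0]],[[0,-44,2],[0,0,0]],[[0,-54,2],[0,0,0]],[[0,-64,2],[0,0,0]],[[0,-74,2],[0,0,0]]]'; python3 - <<'E'
from h import *
print(incrock(tool()[0])); d=snap("wrist","w30.png",scale=1.5)
print(incrock(tool()[0]), st()["contact_force"])
E
```

```text
time: 41.6
eef_pos: [0.6069, -0.1815, 0.1996]
tool_rot: [-0.002, 0.573, 0.82, 0.002]
contact_force: [3.1, 0.9, -1.4]
grip_width: -0.0001
[ 65.08193407  -0.47752956 199.57729593]
[ 63.56858574  -0.45953607 199.65674424] [ 0.92165332 -0.56975149 -0.6504315 ]
```

View pics/w30.png

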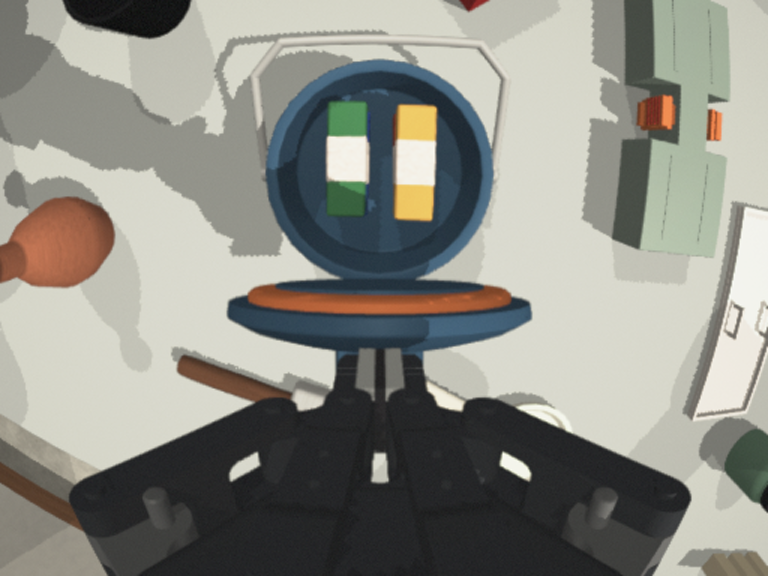

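```bash
python3 -m creep '[[[0,-14,0],[0,0,0]],[[0,-29,3],[0,0,0]],[[0,-46,10],[0,0,0]],[[0,-59,20],[0,0,0]],[[0,-74,32],[0,0,0]],[[0,-86,47],[0,0,0]],[[0,-97,63],[0,0,0]],[[0,-103,76],[0,0,0]]]'; python3 - <<'E'
from h import *
print(incrock(tool()[0])); d=snap("wrist","w31.png",scale=1.5)
print(incrock(tool()[0]), st()["contact_force"])
E
```

```text
time: 42.45
eef_pos: [0.5068, -0.2173, 0.1227]
tool_rot: [-0.003, 0.573, 0.819, 0.001]
contact_force: [0.7, -0.6, 0.8]
grip_width: 0.0001
[-41.23396766   0.45403447 122.65719812]
[-42.56017193   1.19288814 120.54444015] [-0.68918012 -0.46879654 -1.42160937]
```

View pics/w31.png

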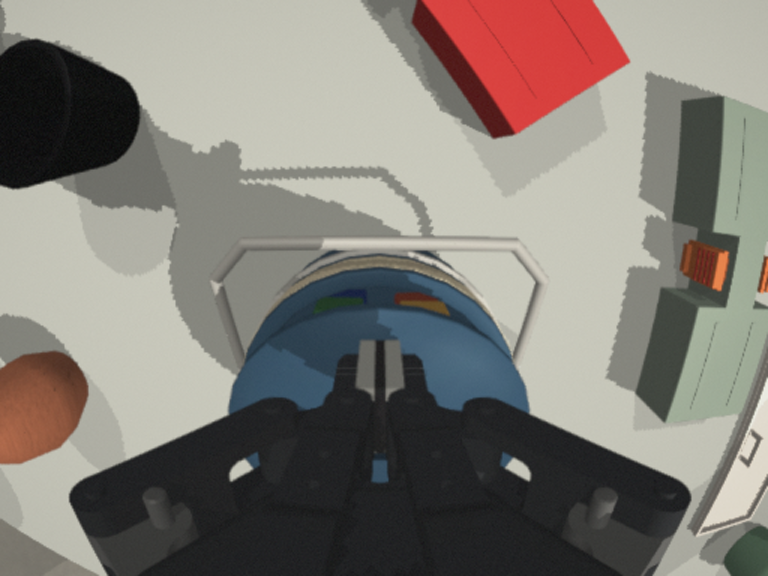

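```bash
python3 -m creep '[[[0,-2,6],[0,0,0]],[[0,-4,12],[0,0,0]],[[0,-5,18],[0,0,0]],[[0,-6,23],[0,0,0]],[[0,-6,27],[0,0,0]],[[0,-6,30],[0,0,0]],[[0,-6,31],[0,0,0]]]'; python3 - <<'E'
from h import *
d=snap("wrist","w32.png",scale=1.5)
print(incrock(tool()[0]), st()["contact_force"])
E
```

```text
time: 43.2
eef_pos: [0.4999, -0.2195, 0.0944]
tool_rot: [-0.002, 0.573, 0.819, 0.0]
contact_force: [-15.0, 3.3, 37.5]
grip_width: -0.0
[-48.51595407   0.87707591  94.47180603] [-13.28813577   2.64809508  33.8913637 ]
```

View pics/w32.png

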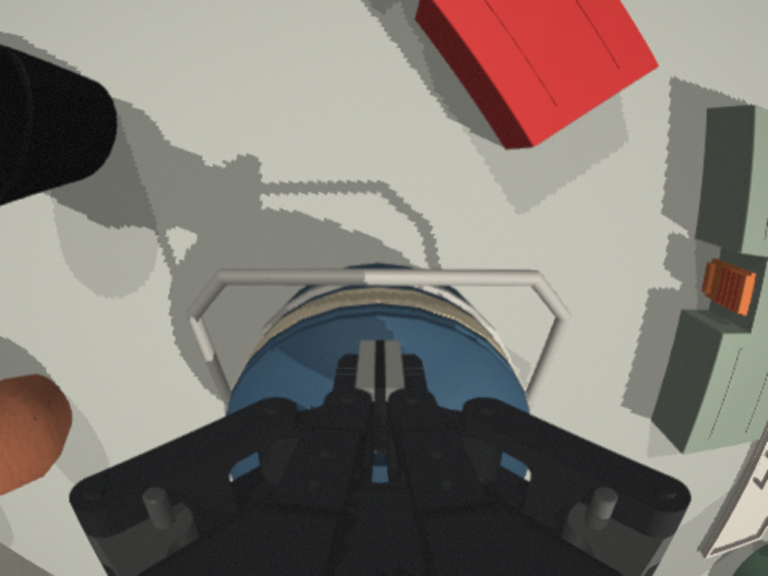

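```bash
python3 -m creep '[[[0,0,-8],[0,0,0]],[[0,0,-25],[0,0,0]],[[0,0,-50],[0,0,0]],[[0,-20,-75],[0,0,0]],[[0,-45,-85],[0,0,0]],[[0,-70,-85],[0,0,0]],[[0,-80,-85],[0,0,0]],[[0,-80,-85],[0,0,0]]]' 76; python3 - <<'E'
from h import *
import pickle
d=snap("wrist","w33.png",scale=1.5);pickle.dump(d,open("w33.pkl","wb"))
d=snap("scene","s33.png",crop=(130,130,290,280),scale=4)
print(incrock(tool()[0]), st()["contact_force"],st()["grip_width"])
E
```

```text
time: 44.05
eef_pos: [0.4244, -0.2473, 0.1797]
tool_rot: [-0.002, 0.574, 0.819, 0.0]
contact_force: [0.1, -1.6, -0.3]
grip_width: 0.0597
[-127.79697456    0.6889036   179.37419541] [0.66150067 0.13331943 0.07765444] 0.06008595901811936
```

View pics/w33.png

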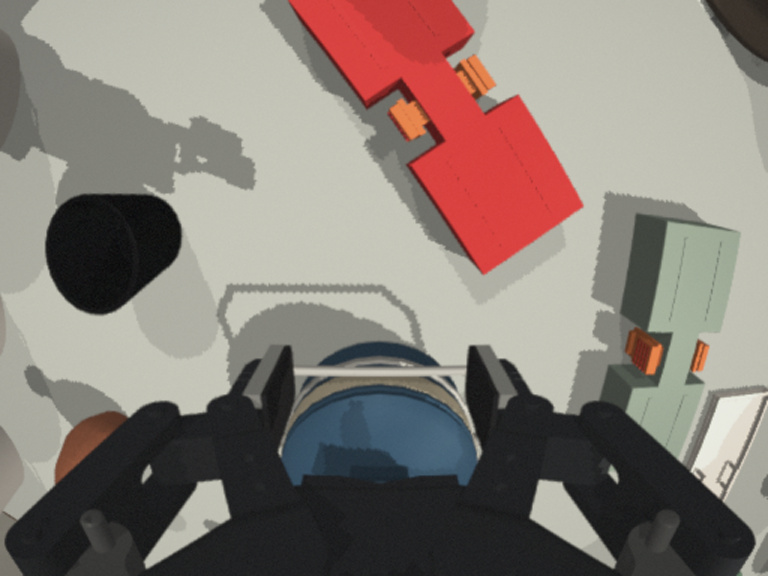

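View pics/s33.png

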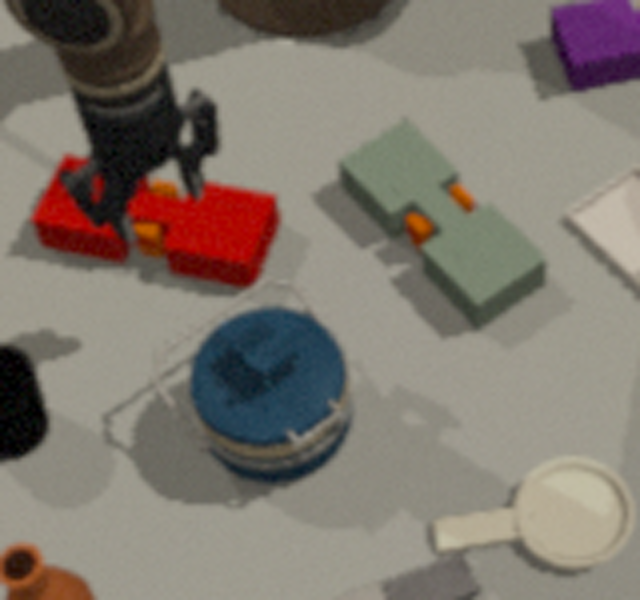

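```bash
python3 - <<'E'
from h import *
import pickle
w=pickle.load(open("w33.pkl","rb"))
o,v=ray(w,((381+.5)/1.5-.5,(371.5+.5)/1.5-.5),True)
from scipy.optimize import brentq
def f(k):
    c=incrock(o+k*v); return np.hypot(c[0],c[2]-45)-88
for k in np.linspace(.1,.6,26):
    if f(k)*f(k+.02)<0:
        r=brentq(f,k,k+.02);c=incrock(o+r*v);print(c.round(1),np.arctan2(-c[0],c[2]-45).round(3))
for p in [(484,272),(582,207),(412,165)]: print("red",incrock(onz(w,(p[0]/1.5,p[1]/1.5),.052,True)).round(0))
print(incrock(tool()[0]))
goto(crock(-115,0,70),down(110.2))
E
```

```text
[-78.    0.6  85.7] 1.09
[-13.5   1.3 -42. ] 2.988
red [-130.   67.   52.]
red [-173.  132.   52.]
red [-196.   20.   52.]
[-127.79697456    0.6889036   179.37419541]
shift [ -1.1  13.  109.3] turn [-0.09 -0.24 -0.19] | at [ 0.4255 -0.247   0.1794]
```

```bash
python3 -m creep '[[[-1,10,30],[0,0,0]],[[-1,18,60],[0,0,0]],[[-1,18,85],[0,0,0]],[[-1,18,102],[0,0,0]],[[-1,18,112],[0,0,0]],[[-1,18,116],[0,0,0]],[[-1,18,116],[0,0,0]]]'; python3 - <<'E'
from h import *
d=snap("wrist","w34.png",scale=1.5)
print(incrock(tool()[0]), st()["contact_force"],st()["grip_width"])
E
```

```text
time: 44.85
eef_pos: [0.4428, -0.2412, 0.0631]
tool_rot: [-0.002, 0.573, 0.819, 0.001]
contact_force: [-0.4, -0.4, -0.2]
grip_width: 0.06
[-109.49813339   -0.18638719   63.80646255] [ 0.68078585 -0.14566396  0.43370725] 0.06005018370940589
```

View pics/w34.png

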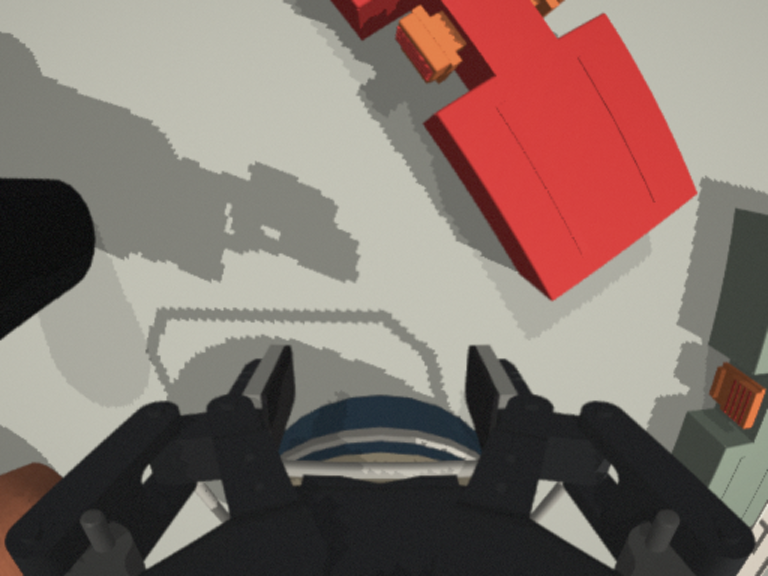

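```bash
python3 -m creep '[[[0,16,0],[0,0,0]],[[0,27,-13],[0,0,0]],[[0,34,-21],[0,0,0]],[[0,40,-28],[0,0,0]],[[0,47,-33],[0,0,0]],[[0,54,-38],[0,0,0]],[[0,62,-42],[0,0,0]],[[0,70,-45],[0,0,0]]]'; python3 - <<'E'
from h import *
d=snap("wrist","w35.png",scale=1.5)
print(incrock(tool()[0]), st()["contact_force"],st()["grip_width"])
E
```

```text
time: 45.7
eef_pos: [0.5096, -0.2174, 0.109]
tool_rot: [-0.002, 0.573, 0.819, 0.001]
contact_force: [-0.2, -0.0, -0.3]
grip_width: 0.0601
[-37.4345952   -0.77725247 109.32433811] [ 0.23911163 -0.7024798   1.55462232] 0.060091079329206785
```

View pics/w35.png

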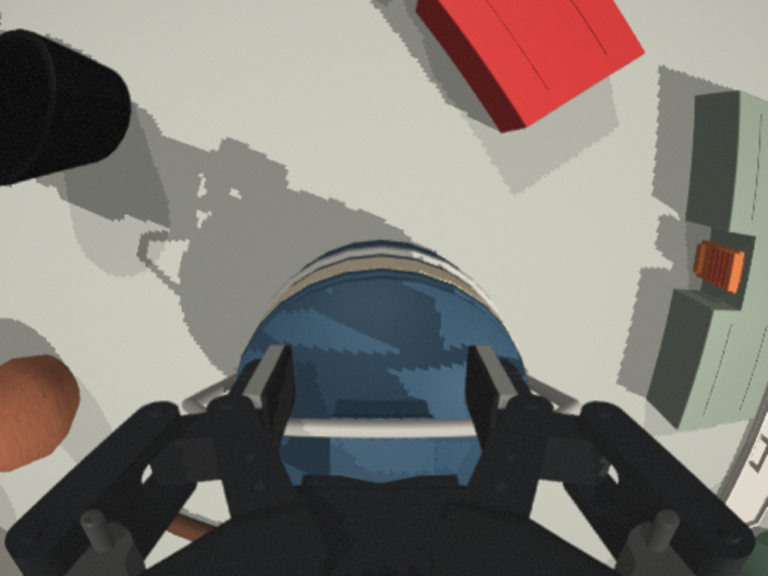

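```bash
python3 -m creep '[[[0,8,-2],[0,0,0]],[[0,14,-3],[0,0,0]],[[0,19,-3],[0,0,0]],[[0,24,-3],[0,0,0]],[[0,28,-3],[0,0,0]],[[0,32,-3],[0,0,0]],[[0,35,-3],[0,0,0]]]'; python3 - <<'E'
from h import *
d=snap("wrist","w36.png",scale=1.5)
print(incrock(tool()[0]), st()["contact_force"],st()["grip_width"])
E
```

```text
time: 46.45
eef_pos: [0.5435, -0.205, 0.1119]
tool_rot: [-0.002, 0.573, 0.819, 0.001]
contact_force: [-1.0, 0.3, -0.4]
grip_width: 0.0598
[ -1.92179282  -0.77509472 111.94050096] [-0.11173786  0.30863008  0.31177335] 0.06001026538955922
```

View pics/w36.png

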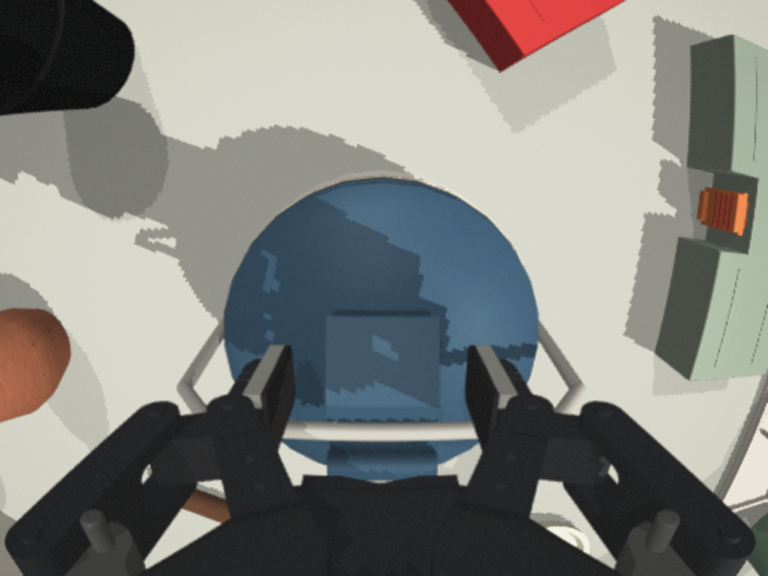

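```bash
python3 -m creep '[[[0,2,0],[0,0,0]],[[0,4,0],[0,0,0]],[[0,4,0],[0,0,0]]]'; python3 -m creep '[[[0,-6,0],[0,0,0]],[[0,-20,0],[0,0,0]],[[0,-30,-20],[0,0,0]],[[0,-40,-60],[0,0,0]],[[0,-50,-110],[0,0,0]],[[0,-60,-150],[0,0,0]],[[0,-60,-150],[0,0,0]]]'; python3 - <<'E'
from h import *
import pickle
d=snap("wrist","w37.png",scale=1.5);pickle.dump(d,open("w37.pkl","wb"))
print(incrock(tool()[0]), st()["contact_force"],st()["grip_width"])
goto([.35,.12,.30],down(110.2))
E
```

```text
time: 46.8
eef_pos: [0.5484, -0.2033, 0.1119]
tool_rot: [-0.001, 0.573, 0.82, 0.001]
contact_force: [-0.2, 0.8, -0.5]
grip_width: 0.0596
time: 47.5
eef_pos: [0.4921, -0.226, 0.2687]
tool_rot: [0.004, 0.573, 0.819, 0.002]
contact_force: [0.2, -0.4, -0.4]
grip_width: 0.0602
[-57.94865308  -2.20772194 265.51432535] [ 0.2039608   0.38964955 -0.38590129] 0.0601929970836047
shift [373.3 -15.  -34.9] turn [ 0.31  0.05 -0.18] | at [ 0.4921 -0.2256  0.2655]
```

View pics/w37.png

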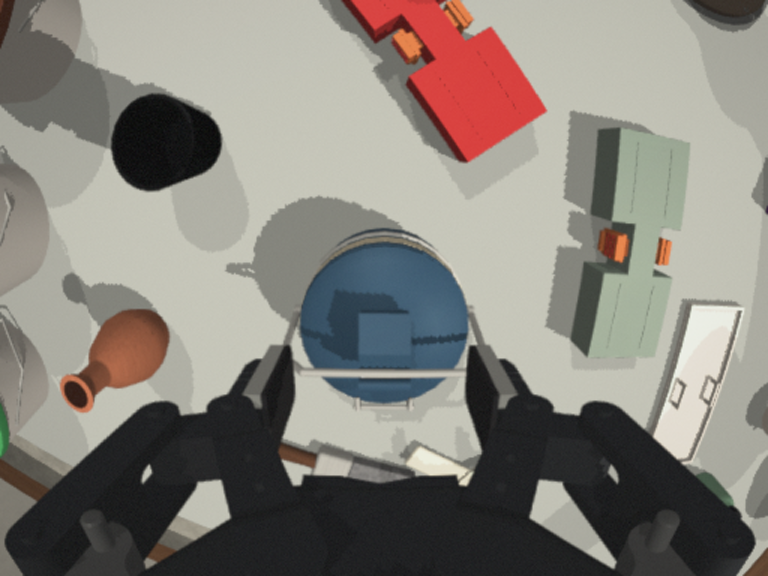

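```bash
python3 - <<'E'
from h import *
import pickle
w=pickle.load(open("w37.pkl","rb"))
for z in (.131,.134): print(incrock(onz(w,((384.5)/1.5-.5,(373.5)/1.5-.5),z,True)))
for p in [(384,312),(384,392)]: print("saddle",incrock(onz(w,((p[0]+.5)/1.5-.5,(p[1]+.5)/1.5-.5),.139,True)))
E
python3 -m creep '[[[40,0,-35],[0,0,0]],[[80,0,-35],[0,0,0]],[[120,-2,-35],[0,0,0]],[[160,-4,-35],[0,0,0]],[[200,-6,-35],[0,0,0]],[[250,-8,-35],[0,0,0]],[[300,-10,-35],[0,0,0]],[[340,-12,-35],[0,0,0]]]' 0
python3 -m creep '[[[0,-40,0],[0,0,0]],[[0,-80,0],[0,0,0]],[[30,-120,0],[0,0,0]],[[60,-150,0],[0,0,0]],[[60,-150,0],[0,0,0]]]'
python3 - <<'E'
from h import *
snap("top","t38.png",scale=1.5); snap("scene","s38.png",scale=1.5); snap("top","t38z.png",crop=(290,95,410,225),scale=4.5);print(tool()[0])
snap("scene","s38z.png",crop=(130,170,270,280),scale=5)
E
```

```text
[ 17.85757665  -1.33669452 131.        ]
[ 16.29142431  -1.35416706 134.        ]
saddle [-30.6264082   -1.39767293 139.        ]
saddle [ 28.72483735  -1.37056365 139.        ]
time: 48.35
eef_pos: [0.3622, 0.091, 0.2988]
tool_rot: [0.001, 0.573, 0.819, 0.002]
contact_force: [0.4, 1.0, -0.2]
grip_width: 0.0853
time: 48.85
eef_pos: [0.1966, 0.0965, 0.2973]
tool_rot: [0.001, 0.571, 0.821, 0.002]
contact_force: [-0.2, -0.1, 0.0]
grip_width: 0.085
[0.20055359 0.09592096 0.29731878]
```

View pics/t38.png

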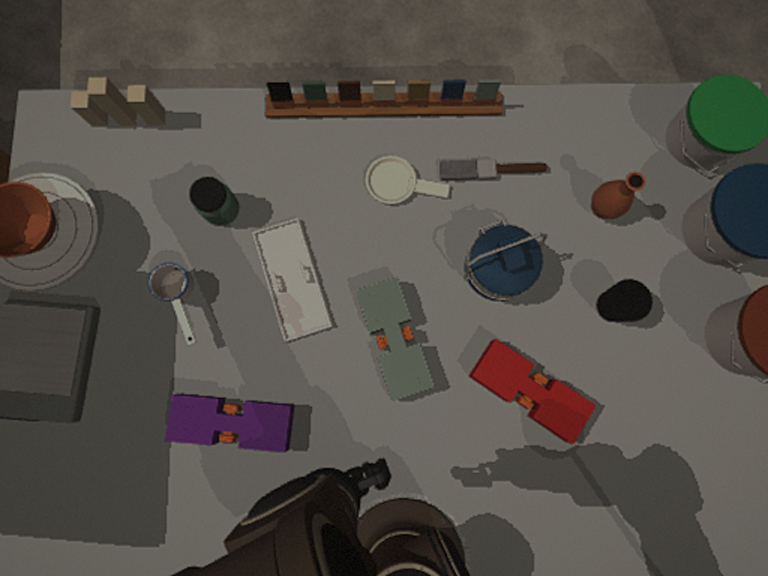

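View pics/s38z.png

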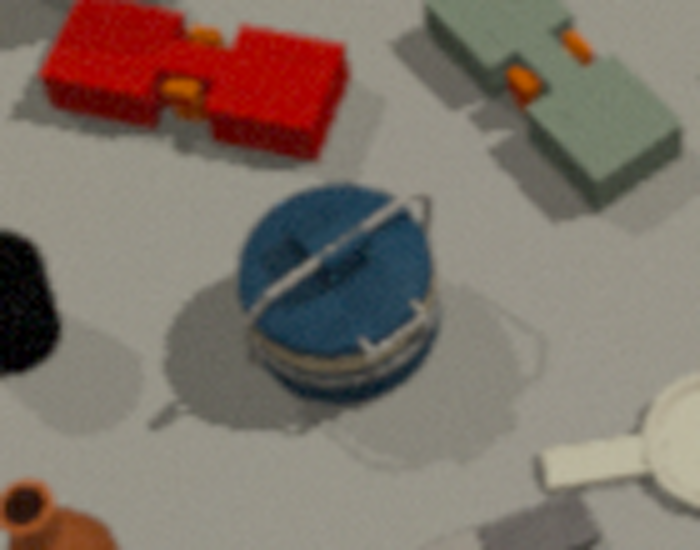

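View pics/t38z.png

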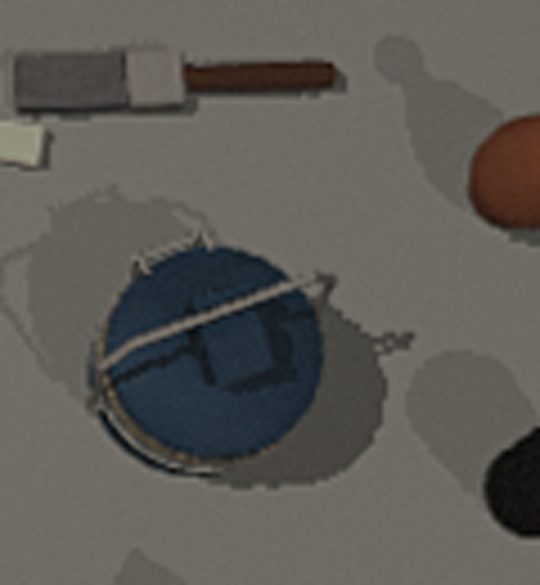

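```bash
python3 - <<'E'
from h import *
print(st()["contact_force"],st()["time"])
robot.sign_off()
E
```

```text
[ 0.05945516 -0.35081426  0.18228799] 49.05
the job is handed in; nothing more can be done
```

The job is done and handed in at 49 s of the 200 s allowed. I squeezed the tabs, lifted the cover off and set it down upright on the shelf, clear of the tray. All four sticks went into the crock in two layers of two. I then pressed the lid shut and pushed the bail over the saddle until it snapped.

**Last checks:**
- **Crock:** the camera puts the crossbar about 16–18 mm behind the crock's centre, roughly -0.19 rad against the expected -0.16. Pushing a little further past the snap met no resistance. The saddle measured about 1 mm off centre, so most of that difference looks like calibration.
- **Tray and shelf:** the final top view shows the tray empty and the cover upright and clear of it. The bystanders and look-alikes look where they started. I compared the brush closely and it had not moved; the rest I judged by eye.

**Forces and disagreements:**
- **Lid:** pressing it shut reached about 40 N at the wrist, taken by the fingertips at the lid's front rim.
- **Blue stick:** lowering it met about 15 N slightly above the expected floor height. I did not find out what it touched. I released it there and it lay flat.
- **Cover height:** the first two-camera estimate read about 8–10 mm low (42–44 mm instead of about 52 mm). I worked from the wrist-camera fit, which agreed with the stated size.

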